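# Let the lamp head down on its ratchet and lock it again

## Task

The lamp on the rack lift stand hangs too high. Draw back the blue safety catch, press the red thumb pad to lift the pawl off the ratchet wheel and hold it (feel for the pad and never press on the stand harder than 15 N) while the drum turns back and the lamp sinks until its yellow index is level with the green pointer, within 5 mm; then let the pawl drop back so that it holds the lamp there, and push the safety catch fully home again. Leave the other things on the bench where they are.

Things in the scene. Friction and masses are not known exactly. Their poses are not given: they have to be found in the camera images.
- stand: White lift stand for a lamp, fixed to the bench; sizes in mm in its frame. Origin: centre of the base plate's underside (170 along x, 440 along y, 12 high), z up. Gear housing x -35..20, y -85..70, up to z 145. Rack bar (16 square, x -7.5, y -50) rises to z 300 and carries the lamp (diameter 68) at y -160 above the dish stage (top z 38)
- wheel (a point): centre of the steel ratchet wheel on the housing's +x face: 24 teeth, diameter 90, 10 thick, axis along the stand's x, at x 29, y 0, z 85; black winding drum (diameter 54, 30 long) in front of it. Geared to the rack bar: one tooth = 4.7 mm of lamp travel
- pivot (a point): pin of the pawl (x 29, y 55, z 131 of the stand). The pawl is a steel lever in the wheel's plane: its nose rests in the teeth at the wheel's top, its level tail (9 wide, z 127..135) runs to y 130. Let go, a spring drops the nose back into the wheel, which turns on by up to one tooth until a tooth catches. Catch home: the tail can go down only 2 mm
- pad_ref (a point): fixed point on the line of the red thumb pad (x 29, y 118, z 131 of the stand). The pad, a disc of diameter 20 on a threaded stud, stands on the pawl's tail; its top is 12 to 22 mm above this point as the stud happens to be set (not measured). Nothing else within 40 mm of it rises above z 136
- index (a point): tip of the yellow index on the lamp's arm; it sinks with the lamp. Pressing the pad: at first it resists (6 to 11 N, the loaded tooth drags on the nose); about 6 mm below first touch the nose is clear, the push needed falls to about 4 N and lamp and index sink; at 7.5 to 8 mm the pawl meets a rigid stop
- pointer (a point): tip of the green pointer clamped on the stand's scale strip, 20 to 50 mm below the index at the start: the wanted height of the index. The pointer stays put
- head (a joint): how far the lamp has sunk from its start, m (0 at the start, 0.078 at the lower end); an oil damper keeps it to 6 to 12 mm/s while the pawl is lifted
- catch (a joint): the safety catch, a bolt sliding along the stand's y: 0 = home (under the pawl's tail, locked), 0.016 = fully drawn back (towards the stand's +y); it stays where it is left, 3 N moves it
- catch_knob (a point): centre of the top of the catch's blue upright knob (diameter 12, 24 high; below it a thinner neck of 10 and the steel bolt, whose top is 30 below this point)
- catch_block: white block of the catch, fixed on the stand's base at its x 29, y 168 (34 by 62, 94 high). Origin: centre of its underside; axes as the stand's
- dish: closed glass dish, diameter 64, 14 high, on the stage under the lamp. Origin: centre of its underside
- driver: orange screwdriver, 110 long, lying on the stand's base plate on the side of its -x. Origin near its middle
- vial: small jar, diameter 26, 45 high, on the base plate near the catch block (on its -x side). Origin: centre of its underside
- joystick: white joystick box, 85 by 75, 107 high. Origin: centre of its underside
- slide_box: blue slide box, 92 by 127, 36 high. Origin: centre of its underside
- tip_box: pipette tip box, 80 by 115, 55 high. Origin: centre of its underside
- injector: black hand injector on its foot, 180 long, 41 high. Origin: centre of its underside

How it is judged:
By the outcome, as a careful person would: the job done as asked, in the order asked, and still so for the second after the job is handed in, with the robot touching nothing.
It also fails if it takes over 64 s, if anything falls off the work surface, if the arm or the gripper's body presses on something with over 40 N, if the wrist force passes 120 N, or if a joint passes its speed limit or range.

## Robot

A 7-joint arm with a two-finger parallel gripper is mounted at the origin on the work surface. World frame = base frame: x ahead of the robot, y to its left, z up, the work surface at z = 0. Lengths are in m, angles in rad, forces in N, time in s.
With the tool pointing down it reaches from about 0.425 to 0.875 m from the base axis. Payload 8.4 kg.
Tool frame: the origin (TCP) lies midway between the tips of the shut fingers; the grasp point (between the pads) lies 19 mm behind it; z points along the fingers, y is the line along which they close (so a half turn about z gives the same grasp; the last joint's range is limited). The gripper opens to 85 mm and grips with 20 to 120 N. Pads are 22 mm wide; open, the fingers measure 114 mm over their backs; the gripper's body (76 mm by 85 mm) begins 54 mm behind the grasp point. The pads swing forward as they close: fully open they stand 13 mm farther back than shut.
Start: joints at [-1.43, 0.333, 0.04, 1.465, -0.013, 1.343, -0.059], TCP at [0.154, 0.631, 0.231] pointing down, gripper open.
Joint ranges: [-2.58, 2.58], [-0.38, 2.09], [-1.3, 1.39], [0.25, 2.4], [-1.5, 4.64], [0.08, 2.09], [-2.65, 2.65]. Speed limits (rad/s): [2.22, 2.22, 2.79, 2.79, 3.14, 3.14, 3.14].

## Interface

Orientations are given as [roll, pitch, yaw] about the fixed x, y, z axes, in that order (R = Rz(yaw) Ry(pitch) Rx(roll)).
In Python, from workcell import arm gives the robot as it stands.
- The arm moves only by the tool carry_out, never from a script. Its argument "moves" is a list of rows, each an object with "linear": the shift along the tool's x, y, z in m, a list of three; "twist": the turn about the tool's z in degrees; "claw": the closure, from 0 (fully open) to 1 (shut). In form: [{"linear": [tx, ty, tz], "twist": twist, "claw": claw}, ...]. A call has 1 to 8 rows; each row is the pose to reach, as a shift and turn from the pose commanded when the call began, along the tool's axes at that moment; what a row does not reach only later rows make up. A row lasts 1/10 s, in which the tool goes at most 50 mm and 8.59 degrees, less where a joint would pass 70% of its speed; a pose out of reach is approached as far as the arm can. A call with a gripper value outside its range is refused whole. The fingers move at their own pace and stop on an object; "newtons" is the grip in N (left out, the last holds). Time passes only in rows, so rows that repeat a pose let the fingers close. It gives the time, the measured TCP pose, the force, the opening and the grip force at its end, in the units of the state.
- arm.read_state(): the state, without advancing time (a new reading comes with each control period).
- arm.grab_frame(name): name is "side" or "top"; returns the picture (420x560x3 uint8, blue, green, red); there is no depth.
- arm.get_calibration(name): a dict with "mtx" (3x3 intrinsics, pixels), "xyz" and "orientation" of the camera in the world. Camera axes: x right, y up, looking along -z (the intrinsics and any distortion apply to the point x, -y, -z); pixel columns grow to the right and rows downward; lengths in m; the calibration is good to about 2 mm. A picture is of the moment at which its call begins. get_calibration takes no time and is no camera call.
- arm.close_job(): hands the job in; it is judged then, once.
Trained networks look in the newest picture that a camera, given by its name, has taken for a name from the list of things; names that differ only in an ending like _2 or _b are one class to them, and where a whole thing is asked for, a point or a joint stands for the part that bears it (a point fixed in the world has none). Each returns a list of dicts, best first, with "p" (0 to 1); they miss things now and then, are a little off and sometimes report something else, mostly with a low value. They report only what shows in the picture. A call takes as long as a camera call.
- arm.recognise(camera, thing): "rect" ([centre column, centre row, width, height] in pixels, round what is visible of it).
- arm.regions_of(camera, thing): "mask" (420x560 bool, what is visible of it) and "rect" ([centre column, centre row, width, height] in pixels, round what is visible of it).
The state is a dict: "time": time; "joint_positions": joint angles; "joint_velocities": joint speeds; "tau": joint torques, N m; "ee_pos": TCP position; "tool_rot": TCP orientation; "wrist_force": force on the tool from outside, world axes, zero at the start; "torque": the same for the moment, N m; "grip_width": finger opening in m; "finger_force": force on a finger pad.
Only numpy, scipy, OpenCV 4.12 (cv2) and the standard library are available. Lean on these libraries where they do the work, as an engineer would, in place of code of your own. Each camera call takes 0.05 s, during which the arm holds its last target. There are 200 camera calls.

## Working session

There is one attempt and no reset: what is moved stays moved. The work goes in short steps, Python scripts to look and compute and a tool call to move; the robot and the scene stay as the last step left them, time stands still between calls to the robot, and variables do not carry over. Pictures are saved under pics/ and viewed, at most 10 in all, crops included, and the job is handed in when it is done.

Besides the shell and the picture viewer there is one more tool, called after ">>>" by a JSON object that holds its "method" and its "body", one argument or row to a line. carry_out: Moves the arm, as the interface text tells. Its arguments: {"type":"object","properties":{"moves":{"type":"array","items":{"type":"object","properties":{"linear":{"type":"array","items":{"type":"number"}},"twist":{"type":"number"},"claw":{"type":"number"}}}},"newtons":{"type":"number"}},"required":["moves"]}

```bash
mkdir -p pics; cat > h.py <<'E'
import numpy as np, cv2
from scipy.spatial.transform import Rotation as R
from workcell import arm
def cam(n):
    c=arm.get_calibration(n); return np.array(c["mtx"],float),np.array(c["xyz"],float),c["orientation"],c
def rot(o):
    o=np.array(o,float)
    return o if o.shape==(3,3) else R.from_euler('xyz',o).as_matrix()
def ray(n,px):
    K,p,o,c=cam(n); d=np.linalg.inv(K)@[px[0],px[1],1]; d=rot(o)@(d*[1,-1,-1]); return p,d/np.linalg.norm(d)
def proj(n,X):
    K,p,o,c=cam(n); q=(rot(o).T@(np.atleast_2d(X)-p).T)*np.array([[1],[-1],[-1]]); u=K@q; return (u[:2]/u[2]).T
def tri(a,b):
    (p,d),(q,e)=a,b; s=np.linalg.lstsq(np.c_[d,-e],q-p,rcond=None)[0]; x=p+s[0]*d;y=q+s[1]*e
    return (x+y)/2,np.linalg.norm(x-y)
E
python3 - <<'E'
from h import *
for n in("side","top"):
    f=arm.grab_frame(n); cv2.imwrite(f"pics/{n}0.png",f); print(n,cam(n)[3])
    for t in("stand","wheel","pivot","pad_ref","index","pointer","catch_knob","catch_block","vial","driver","dish","joystick","slide_box","tip_box","injector"):
        r=arm.recognise(n,t); print(t,[(np.round(x["rect"]).tolist(),round(x["p"],2)) for x in r[:2]])
print(arm.read_state())
E
```

```text
side {'mtx': array([[409.77430148,   0.        , 283.33389935],
       [  0.        , 409.77430148, 206.40662133],
       [  0.        ,   0.        ,   1.        ]]), 'xyz': array([ 0.02048391, -0.7587352 ,  0.91400949]), 'orientation': array([ 0.91829024, -0.00767672, -0.61557434])}
stand [([270.0, 248.0, 127.0, 134.0], 0.62)]
wheel [([273.0, 249.0, 121.0, 127.0], 0.62), ([245.0, 197.0, 8.0, 15.0], 0.17)]
pivot [([270.0, 249.0, 121.0, 125.0], 0.94)]
pad_ref [([270.0, 250.0, 125.0, 127.0], 0.76), ([301.0, 277.0, 22.0, 14.0], 0.21)]
index [([288.0, 210.0, 44.0, 51.0], 0.58), ([244.0, 196.0, 8.0, 20.0], 0.49)]
pointer []
catch_knob [([271.0, 247.0, 125.0, 132.0], 0.64), ([245.0, 197.0, 7.0, 16.0], 0.48)]
catch_block [([244.0, 208.0, 16.0, 39.0], 0.57)]
vial [([215.0, 221.0, 8.0, 15.0], 0.52), ([245.0, 197.0, 6.0, 20.0], 0.52)]
driver [([241.0, 253.0, 19.0, 19.0], 0.48)]
dish []
joystick [([386.0, 407.0, 51.0, 27.0], 0.89), ([289.0, 208.0, 47.0, 51.0], 0.35)]
slide_box [([322.0, 220.0, 24.0, 28.0], 0.95)]
tip_box [([373.0, 260.0, 46.0, 36.0], 0.96)]
injector [([207.0, 178.0, 42.0, 27.0
[... 1020 characters left out ...]
, 'joint_positions': array([-1.430203  ,  0.33320211,  0.03991531,  1.46542471, -0.01339696,
        1.34331685, -0.05847427]), 'joint_velocities': array([-0.00069784, -0.00076057, -0.00058196,  0.00030022,  0.0001858 ,
        0.00038623, -0.00118746]), 'tau': array([ 1.67955113e-04, -6.58311868e+01,  1.36281621e+00, -4.05812144e+01,
        1.65496347e-02,  2.79769876e-03, -3.45947399e-05]), 'ee_pos': array([0.15438904, 0.63135192, 0.23129463]), 'tool_rot': array([-3.14150774e+00,  5.45099399e-06,  2.90178034e+00]), 'wrist_force': array([-0.10026414,  0.07651768, -0.5037783 ]), 'torque': array([-0.01318523, -0.02807496,  0.00482797]), 'finger_force': 0.0, 'grip_width': 0.08544344199780911}
```

```bash
python3 - <<'E'
import cv2
s=cv2.imread("pics/side0.png"); t=cv2.imread("pics/top0.png")
cv2.imwrite("pics/s1.png",cv2.resize(s[165:325,195:345],None,fx=5,fy=3.75*5/5 if 0 else 3.75,interpolation=cv2.INTER_CUBIC) if 0 else cv2.resize(s[170:320,190:350],None,fx=4,fy=4,interpolation=cv2.INTER_CUBIC))
cv2.imwrite("pics/t1.png",cv2.resize(t[185:285,195:335],None,fx=5.5,fy=5.5,interpolation=cv2.INTER_CUBIC))
E
```

```text
(no output)
```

View pics/s1.png

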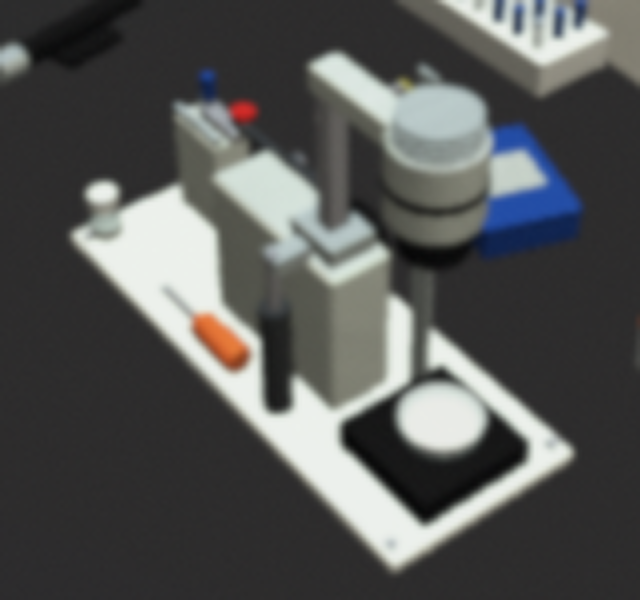

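View pics/t1.png

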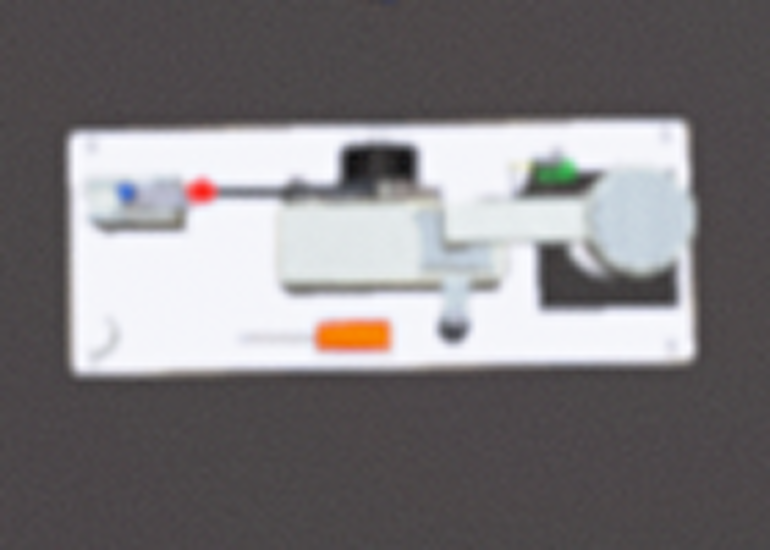

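View pics/side0.png

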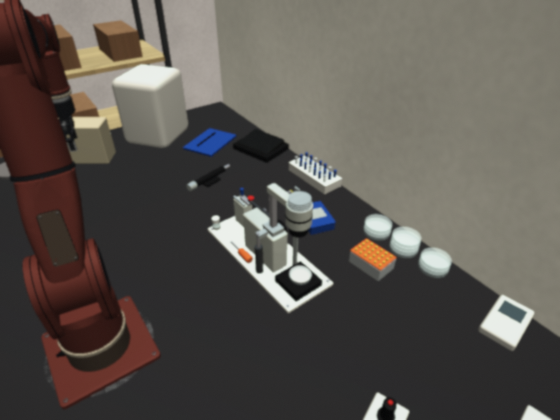

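```bash
cat >> h.py <<'E'
T=lambda u,v:(195+u/5.5-.41,185+v/5.5-.41)
S=lambda u,v:(190+u/4-.375,170+v/4-.375)
def onz(n,px,z):
    p,d=ray(n,px); return p+d*(z-p[2])/d[2]
E
python3 - <<'E'
from h import *
from scipy.optimize import least_squares
print("top corners",[onz("top",T(*c),.012).round(4).tolist() for c in((70,130),(688,120),(696,362),(76,374))])
print("side corners",[onz("side",S(*c),.012).round(4).tolist() for c in((72,237),(395,565),(573,453))])
k=tri(ray("top",T(126,190)),ray("side",S(208,72))); p=tri(ray("top",T(201,190)),ray("side",S(243,110)))
print("knob top",k,"pad",p); 
print("index",tri(ray("top",T(524,165)),ray("side",S(405,84))))
# fit stand pose
L=np.array([[85,220],[85,-220],[-85,-220],[-85,220]])/1e3
tp=np.array([T(*c) for c in((70,130),(688,120),(696,362),(76,374))]); sp=np.array([S(*c) for c in((395,567),(573,451))])
def W(q,X): c,s=np.cos(q[2]),np.sin(q[2]); X=np.atleast_2d(X); return np.c_[q[0]+c*X[:,0]-s*X[:,1],q[1]+s*X[:,0]+c*X[:,1],X[:,2]]
def res(q): 
    X=W(q,np.c_[L,np.full(4,.012)]); return np.r_[(proj("top",X)-tp).ravel()]
r=least_squares(res,[.6,0,0]); q=r.x; print("pose",q,r.fun.round(1))
print("side fit corners",proj("side",W(q,np.c_[L,np.full(4,.012)])).round(1), S(72,237),S(395,567),S(573,451))
for n,X in dict(pad=[.029,.118,.148],pivot=[.029,.055,.131],blocktop=[.029,.168,.094],drum=[.05,0,.085],racktop=[-.0075,-.05,.3]).items():
    w=W(q,X); print(n,w.round(4),proj("top",w).round(1),proj("side",w).round(1))
def loc(P): c,s=np.cos(q[2]),np.sin(q[2]); d=P-np.r_[q[:2],0]; return np.array([c*d[0]+s*d[1],-s*d[0]+c*d[1],d[2]])
print("local knob",loc(k[0]),"pad",loc(p[0]),"idx",loc(tri(ray("top",T(524,165)),ray("side",S(405,84)))[0]))
print("T knob,pad",T(126,190),T(201,190),"S",S(208,72),S(243,110))
E
```

```text
top corners [[0.6024, 0.2606, 0.012], [0.6221, -0.1815, 0.012], [0.449, -0.1901, 0.012], [0.4287, 0.2493, 0.012]]
side corners [[0.4255, 0.2445, 0.012], [0.4489, -0.1887, 0.012], [0.6144, -0.1812, 0.012]]
knob top (array([0.54575087, 0.20519107, 0.15649473]), np.float64(0.0027470638850187637)) pad (array([0.54816935, 0.15627034, 0.14678628]), np.float64(0.002476690349265826))
index (array([ 0.55429698, -0.05167527,  0.29039587]), np.float64(0.00572497851915716))
pose [0.52549636 0.03459319 0.04684951] [ 0.6  0.6 -0.1  0.3 -0.2 -0.5 -0.2 -0.4]
side fit corners [[249.7 208.8]
 [334.5 281.9]
 [289.1 310.6]
 [208.1 227.4]] (207.625, 228.875) (288.375, 311.375) (332.875, 282.375)
pad [[0.5489 0.1538 0.148 ]] [[231.6 219.2]] [[251.4 197.1]]
pivot [[0.5519 0.0909 0.131 ]] [[249.  219.3]] [[263.1 211. ]]
blocktop [[0.5466 0.2038 0.094 ]] [[219.3 220.8]] [[243.5 203.1]]
drum [[0.5754 0.0369 0.085 ]] [[263.9 214.7]] [[279.2 228.8]]
racktop [[ 0.5203 -0.0157  0.3   ]] [[278.6 224.7]] [[273.6 185.3]]
local knob [0.02822179 0.16946213 0.15649473] pad [0.02834654 0.1204818  0.14678628] idx [ 0.02472886 -0.08752261  0.29039587]
T knob,pad (217.4990909090909, 219.13545454545456) (231.13545454545456, 219.13545454545456) S (241.625, 187.625) (250.375, 197.125)
```

```bash
cat >> h.py <<'E'
Q=np.array([0.52549636,0.03459319,0.04684951])
def W(X,q=Q): c,s=np.cos(q[2]),np.sin(q[2]); return np.array([q[0]+c*X[0]-s*X[1],q[1]+s*X[0]+c*X[1],X[2]])
def loc(P,q=Q): c,s=np.cos(q[2]),np.sin(q[2]); d=np.array(P)-np.r_[q[:2],0]; return np.array([c*d[0]+s*d[1],-s*d[0]+c*d[1],d[2]])
def plan(X,yaw=Q[2]+np.pi/2):
    s=arm.read_state(); r=R.from_euler('xyz',s["tool_rot"]); t=r.as_matrix().T@(W(X)-s["ee_pos"])
    tw=np.degrees((r.inv()*R.from_euler('xyz',[np.pi,0,yaw])).as_rotvec()[2])
    print("shift",t.round(4),"twist",round(tw,2),"local now",loc(s["ee_pos"]).round(4),"t",s["time"],"F",s["wrist_force"].round(2),"w",s["grip_width"])
E
python3 -c "
from h import *
plan([.0285,.1465,.231])"
```

```text
shift [-4.881e-01 -3.430e-01  3.000e-04] twist 73.58 local now [-0.3428  0.6135  0.2313] t 1.6 F [-0.1   0.08 -0.5 ] w 0.08544344199780911
```

>>> {"method": "carry_out", "body": {
  "moves": [
    {"linear": [-0.04, -0.028, 0], "twist": 8, "claw": 1},
    {"linear": [-0.08, -0.056, 0], "twist": 16, "claw": 1},
    {"linear": [-0.12, -0.084, 0], "twist": 24, "claw": 1},
    {"linear": [-0.16, -0.112, 0], "twist": 32, "claw": 1},
    {"linear": [-0.2, -0.14, 0], "twist": 40, "claw": 1},
    {"linear": [-0.24, -0.168, 0], "twist": 48, "claw": 1},
    {"linear": [-0.28, -0.196, 0], "twist": 56, "claw": 1},
    {"linear": [-0.32, -0.224, 0], "twist": 64, "claw": 1}
  ]
}}

```text
time: 2.4
ee_pos: [0.4131, 0.3361, 0.2317]
tool_rot: [3.141, -0.001, 1.779]
wrist_force: [0.1, -0.0, -0.1]
grip_width: -0.0002
finger_force: 0.0
```

```bash
python3 -c "
from h import *
plan([.0285,.1465,.2])"
```

```text
shift [-0.1783  0.0993  0.0316] twist 9.25 local now [-0.0982  0.3065  0.2317] t 2.4 F [ 0.08 -0.05 -0.1 ] w -0.00015879310876716602
```

>>> {"method": "carry_out", "body": {
  "moves": [
    {"linear": [-0.04, 0.022, 0.0], "twist": 4, "claw": 1},
    {"linear": [-0.08, 0.044, 0.0], "twist": 9.2, "claw": 1},
    {"linear": [-0.12, 0.066, 0.01], "twist": 9.2, "claw": 1},
    {"linear": [-0.16, 0.088, 0.02], "twist": 9.2, "claw": 1},
    {"linear": [-0.178, 0.099, 0.03], "twist": 9.2, "claw": 1},
    {"linear": [-0.178, 0.099, 0.03], "twist": 9.2, "claw": 1},
    {"linear": [-0.178, 0.099, 0.03], "twist": 9.2, "claw": 1},
    {"linear": [-0.178, 0.099, 0.03], "twist": 9.2, "claw": 1}
  ]
}}

```text
time: 3.2
ee_pos: [0.546, 0.1863, 0.2017]
tool_rot: [3.142, -0.001, 1.626]
wrist_force: [0.7, 0.8, 0.7]
grip_width: -0.0
finger_force: 0.0
```

```bash
python3 - <<'E'
from h import *
plan([.0285,.1465,.141])
s=arm.grab_frame("side");t=arm.grab_frame("top")
a=cv2.resize(s[160:240,205:285],(400,400),interpolation=cv2.INTER_CUBIC);b=cv2.resize(t[185:265,190:270],(400,400),interpolation=cv2.INTER_CUBIC)
cv2.imwrite("pics/c2.png",np.hstack([a,b]))
E
```

```text
shift [-0.0041  0.0009  0.0607] twist 0.48 local now [0.0276 0.1506 0.2017] t 3.2 F [0.66 0.77 0.74] w -6.254809308763177e-06
```

View pics/c2.png

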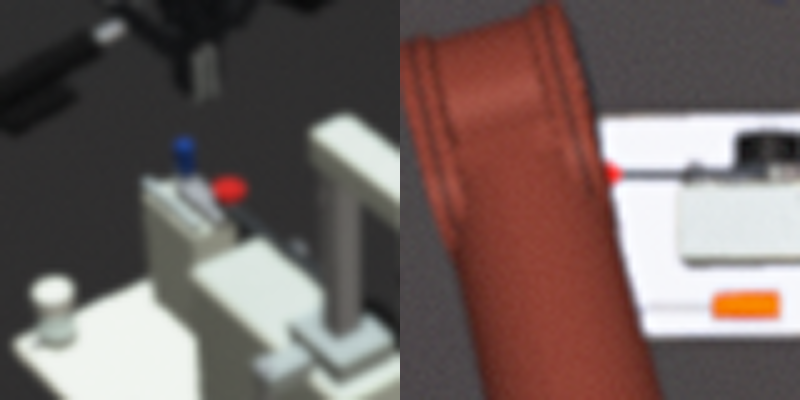

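>>> {"method": "carry_out", "body": {
  "moves": [
    {"linear": [-0.004, 0.001, 0.015], "twist": 0.5, "claw": 1},
    {"linear": [-0.004, 0.001, 0.035], "twist": 0.5, "claw": 1},
    {"linear": [-0.004, 0.001, 0.045], "twist": 0.5, "claw": 1},
    {"linear": [-0.004, 0.001, 0.05], "twist": 0.5, "claw": 1},
    {"linear": [-0.004, 0.001, 0.055], "twist": 0.5, "claw": 1},
    {"linear": [-0.004, 0.001, 0.06], "twist": 0.5, "claw": 1},
    {"linear": [-0.004, 0.001, 0.06], "twist": 0.5, "claw": 1}
  ]
}}

```text
time: 4.0
ee_pos: [0.5476, 0.1809, 0.141]
tool_rot: [-3.141, 0.0, 1.615]
wrist_force: [-0.3, 0.0, 0.5]
grip_width: 0.0001
finger_force: 0.0
```

```bash
python3 - <<'E'
from h import *
plan([.0285,.1465,.141])
E
```

```text
shift [ 0.0014 -0.0005 -0.    ] twist -0.12 local now [0.029  0.1451 0.141 ] t 4.0 F [-0.3   0.01  0.46] w 0.0001328188788922428
```

>>> {"method": "carry_out", "body": {
  "moves": [
    {"linear": [0.004, 0, 0], "twist": 0, "claw": 1},
    {"linear": [0.007, 0, 0], "twist": 0, "claw": 1},
    {"linear": [0.009, 0, 0], "twist": 0, "claw": 1},
    {"linear": [0.011, 0, 0], "twist": 0, "claw": 1},
    {"linear": [0.013, 0, 0], "twist": 0, "claw": 1},
    {"linear": [0.015, 0, 0], "twist": 0, "claw": 1},
    {"linear": [0.017, 0, 0], "twist": 0, "claw": 1}
  ]
}}

```text
time: 4.7
ee_pos: [0.5472, 0.1979, 0.1414]
tool_rot: [3.141, 0.0, 1.615]
wrist_force: [0.1, -2.6, 2.3]
grip_width: -0.0002
finger_force: 1.6
```

>>> {"method": "carry_out", "body": {
  "moves": [
    {"linear": [0.0015, 0, 0], "twist": 0, "claw": 1},
    {"linear": [0.003, 0, 0], "twist": 0, "claw": 1}
  ]
}}

```text
time: 4.9
ee_pos: [0.547, 0.201, 0.1414]
tool_rot: [3.141, 0.0, 1.615]
wrist_force: [-0.2, -2.6, 2.3]
grip_width: 0.0001
finger_force: 1.6
```

>>> {"method": "carry_out", "body": {
  "moves": [
    {"linear": [0.001, 0, 0], "twist": 0, "claw": 1},
    {"linear": [0.002, 0, 0], "twist": 0, "claw": 1}
  ]
}}

```text
time: 5.1
ee_pos: [0.5469, 0.2029, 0.1414]
tool_rot: [3.141, 0.0, 1.615]
wrist_force: [0.8, -3.4, 2.5]
grip_width: 0.0002
finger_force: 1.5
```

>>> {"method": "carry_out", "body": {
  "moves": [
    {"linear": [0.001, 0, 0], "twist": 0, "claw": 1},
    {"linear": [0.0015, 0, 0], "twist": 0, "claw": 1}
  ]
}}

```text
time: 5.3
ee_pos: [0.5467, 0.2045, 0.1413]
tool_rot: [3.142, 0.0, 1.616]
wrist_force: [0.6, -2.5, 2.7]
grip_width: -0.0002
finger_force: 1.5
```

>>> {"method": "carry_out", "body": {
  "moves": [
    {"linear": [0.001, 0, 0], "twist": 0, "claw": 1},
    {"linear": [0.001, 0, 0], "twist": 0, "claw": 1}
  ]
}}

```text
time: 5.5
ee_pos: [0.5468, 0.2048, 0.1413]
tool_rot: [-3.142, 0.001, 1.615]
wrist_force: [0.3, -4.7, 3.2]
grip_width: 0.0001
finger_force: 2.4
```

>>> {"method": "carry_out", "body": {
  "moves": [
    {"linear": [0.001, 0, 0], "twist": 0, "claw": 1},
    {"linear": [0.001, 0, 0], "twist": 0, "claw": 1}
  ]
}}

```text
time: 5.7
ee_pos: [0.5468, 0.2049, 0.1414]
tool_rot: [-3.141, 0.002, 1.614]
wrist_force: [-0.1, -6.7, 4.4]
grip_width: -0.0002
finger_force: 3.7
```

>>> {"method": "carry_out", "body": {
  "moves": [
    {"linear": [0.001, 0, 0], "twist": 0, "claw": 1},
    {"linear": [0.001, 0, 0], "twist": 0, "claw": 1}
  ]
}}

```text
time: 5.9
ee_pos: [0.5468, 0.205, 0.1413]
tool_rot: [-3.141, 0.003, 1.614]
wrist_force: [0.4, -9.9, 5.0]
grip_width: -0.0
finger_force: 5.0
```

>>> {"method": "carry_out", "body": {
  "moves": [
    {"linear": [-0.006, 0, 0], "twist": 0, "claw": 1},
    {"linear": [-0.013, 0, 0], "twist": 0, "claw": 1},
    {"linear": [-0.013, 0, -0.02], "twist": 0, "claw": 1},
    {"linear": [-0.013, 0, -0.03], "twist": 0, "claw": 1},
    {"linear": [-0.03, 0, -0.03], "twist": 0, "claw": 1},
    {"linear": [-0.052, 0, -0.03], "twist": 0, "claw": 1},
    {"linear": [-0.052, 0, -0.03], "twist": 0, "claw": 1},
    {"linear": [-0.052, 0, -0.03], "twist": 0, "claw": 1}
  ]
}}

```text
time: 6.7
ee_pos: [0.5487, 0.1545, 0.171]
tool_rot: [-3.141, -0.0, 1.614]
wrist_force: [-0.5, 0.3, -0.1]
grip_width: -0.0001
finger_force: 0.0
```

```bash
python3 - <<'E'
from h import *
plan([.0285,.1185,.155])
s=arm.grab_frame("side");cv2.imwrite("pics/s3raw.png",s)
cv2.imwrite("pics/s3.png",cv2.resize(s[160:260,205:325],(720,600),interpolation=cv2.INTER_CUBIC))
E
```

```text
shift [-0.0002 -0.0003  0.016 ] twist -0.2 local now [0.0288 0.1187 0.171 ] t 6.7 F [-0.52  0.31 -0.09] w -0.00010986245000597305
```

View pics/s3.png

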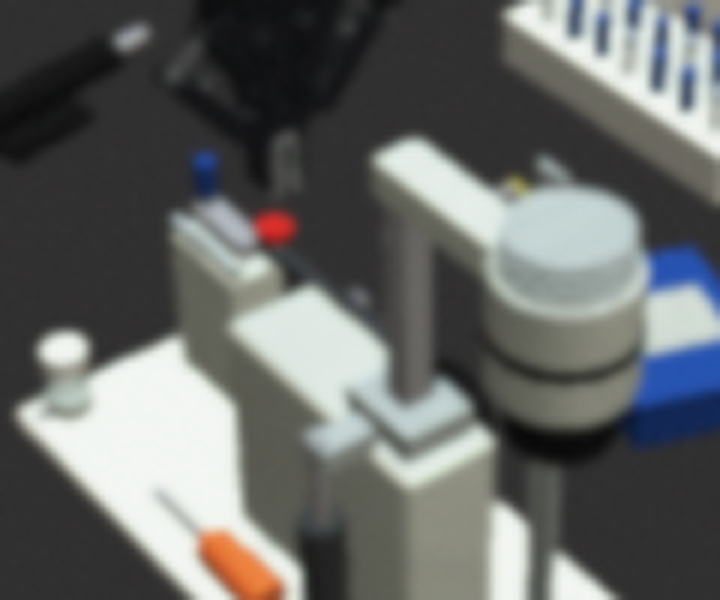

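```bash
python3 - <<'E'
import cv2,numpy as np
s=cv2.imread("pics/side0.png").astype(int);t=cv2.imread("pics/top0.png").astype(int)
for n,im,(r0,r1,c0,c1) in(("side",s,(180,250,280,320)),("top",t,(205,225,282,312))):
    b,g,r=im[...,0],im[...,1],im[...,2]
    y=np.minimum(r,g)-b; gr=g-np.maximum(r,b)
    for nm,m,th in(("yel",y,15),("grn",gr,8)):
        v,u=np.nonzero(m[r0:r1,c0:c1]>th); print(n,nm,[(int(a+c0),int(d+r0),int(m[d+r0,a+c0])) for a,d in zip(u,v)])
a=cv2.resize(cv2.imread("pics/side0.png")[182:212,280:320],(400,300),interpolation=cv2.INTER_NEAREST);b=cv2.resize(cv2.imread("pics/top0.png")[203:233,280:320],(400,300),interpolation=cv2.INTER_NEAREST)
cv2.imwrite("pics/z4.png",np.hstack([a,b]))
E
```

```text
side yel [(290, 189, 25), (291, 189, 25), (290, 190, 36), (291, 190, 46), (292, 190, 34), (290, 191, 25), (291, 191, 44), (292, 191, 39), (293, 191, 16), (291, 192, 21), (292, 192, 19)]
side grn [(293, 192, 10), (280, 195, 9), (281, 196, 9), (283, 197, 9), (284, 198, 10), (285, 199, 9), (286, 200, 9), (286, 203, 9), (287, 204, 9), (287, 205, 10), (287, 206, 11), (287, 207, 9), (288, 207, 9), (288, 208, 9), (289, 208, 10), (289, 209, 9), (290, 209, 9), (291, 210, 9), (313, 211, 9), (319, 211, 9), (313, 212, 9), (317, 212, 9), (318, 212, 9), (319, 212, 9), (313, 213, 9), (317, 213, 9), (318, 213, 9), (314, 214, 9), (318, 214, 9), (319, 214, 9), (313, 215, 9), (315, 215, 9), (285, 232, 9), (283, 233, 9), (284, 233, 10), (285, 233, 11), (286, 233, 9), (282, 234, 9), (283, 234, 11), (284, 234, 11), (285, 234, 10), (280, 235, 9), (281, 235, 10), (282, 235, 12), (283, 235, 10), (284, 235, 9), (280, 236, 12), (281, 236, 11), (282, 236, 9), (280, 237, 9)]
top yel [(290, 215, 22), (291, 215, 24)]
top grn [(296, 214, 10), (297, 214, 38), (298, 214, 48), (299, 214, 16), (292, 215, 15), (293, 215, 23), (294, 215, 27), (295, 215, 31), (296, 215, 47), (297, 215, 75), (298, 215, 80), (299, 215, 41), (292, 216, 26), (293, 216, 51), (294, 216, 60), (295, 216, 58), (296, 216, 73), (297, 216, 86), (298, 216, 85), (299, 216, 48), (292, 217, 20), (293, 217, 44), (294, 217, 51), (295, 217, 51), (296, 217, 57), (297, 217, 62), (298, 217, 56), (299, 217, 36), (293, 218, 17), (294, 218, 20), (295, 218, 19), (296, 218, 20), (297, 218, 22), (298, 218, 17), (299, 218, 9)]
```

View pics/z4.png

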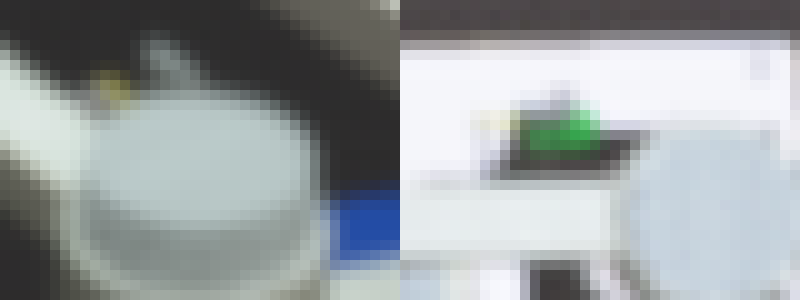

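>>> {"method": "carry_out", "body": {
  "moves": [
    {"linear": [0, 0, 0.008], "twist": 0, "claw": 1},
    {"linear": [0, 0, 0.014], "twist": 0, "claw": 1},
    {"linear": [0, 0, 0.016], "twist": 0, "claw": 1},
    {"linear": [0, 0, 0.016], "twist": 0, "claw": 1}
  ]
}}

```text
time: 7.15
ee_pos: [0.5485, 0.1556, 0.1546]
tool_rot: [-3.141, 0.001, 1.616]
wrist_force: [-0.5, -0.3, -0.1]
grip_width: 0.0001
finger_force: 0.0
```

>>> {"method": "carry_out", "body": {
  "moves": [
    {"linear": [0, 0, 0.001], "twist": 0, "claw": 1},
    {"linear": [0, 0, 0.002], "twist": 0, "claw": 1},
    {"linear": [0, 0, 0.003], "twist": 0, "claw": 1}
  ]
}}

```text
time: 7.45
ee_pos: [0.549, 0.1555, 0.1524]
tool_rot: [3.141, -0.0, 1.615]
wrist_force: [0.8, -0.8, 0.4]
grip_width: 0.0003
finger_force: 0.0
```

>>> {"method": "carry_out", "body": {
  "moves": [
    {"linear": [0, 0, 0.001], "twist": 0, "claw": 1},
    {"linear": [0, 0, 0.002], "twist": 0, "claw": 1}
  ]
}}

```text
time: 7.65
ee_pos: [0.5489, 0.1554, 0.1503]
tool_rot: [3.142, -0.0, 1.615]
wrist_force: [-0.4, -0.2, 0.3]
grip_width: 0.0003
finger_force: 0.0
```

>>> {"method": "carry_out", "body": {
  "moves": [
    {"linear": [0, 0, 0.001], "twist": 0, "claw": 1},
    {"linear": [0, 0, 0.002], "twist": 0, "claw": 1}
  ]
}}

```text
time: 7.85
ee_pos: [0.549, 0.1555, 0.1485]
tool_rot: [3.141, -0.0, 1.615]
wrist_force: [-1.9, -0.8, 7.0]
grip_width: -0.0004
finger_force: 3.4
```

>>> {"method": "carry_out", "body": {
  "moves": [
    {"linear": [0, 0, 0.001], "twist": 0, "claw": 1},
    {"linear": [0, 0, 0.002], "twist": 0, "claw": 1}
  ]
}}

```text
time: 8.05
ee_pos: [0.549, 0.1559, 0.1471]
tool_rot: [3.141, -0.001, 1.616]
wrist_force: [-3.1, 1.4, 8.7]
grip_width: 0.0002
finger_force: 4.2
```

>>> {"method": "carry_out", "body": {
  "moves": [
    {"linear": [0, 0, 0.001], "twist": 0, "claw": 1},
    {"linear": [0, 0, 0.0015], "twist": 0, "claw": 1}
  ]
}}

```text
time: 8.25
ee_pos: [0.549, 0.1562, 0.1457]
tool_rot: [3.141, -0.001, 1.616]
wrist_force: [-2.9, 2.1, 8.6]
grip_width: 0.0002
finger_force: 4.3
```

>>> {"method": "carry_out", "body": {
  "moves": [
    {"linear": [0, 0, 0.0005], "twist": 0, "claw": 1},
    {"linear": [0, 0, 0.001], "twist": 0, "claw": 1}
  ]
}}

```text
time: 8.45
ee_pos: [0.549, 0.1564, 0.1447]
tool_rot: [3.141, -0.002, 1.616]
wrist_force: [-2.8, 1.6, 6.9]
grip_width: 0.0001
finger_force: 3.7
```

>>> {"method": "carry_out", "body": {
  "moves": [
    {"linear": [0, 0, 0.0008], "twist": 0, "claw": 1},
    {"linear": [0, 0, 0.0015], "twist": 0, "claw": 1}
  ]
}}

```text
time: 8.65
ee_pos: [0.549, 0.1561, 0.1426]
tool_rot: [3.141, -0.001, 1.616]
wrist_force: [-0.9, 2.8, 1.7]
grip_width: 0.0
finger_force: 1.6
```

```bash
cat >> h.py <<'E'
def yel(f,box=(184,225,280,305)):
    r0,r1,c0,c1=box; m=f[r0:r1,c0:c1].astype(float); w=np.minimum(m[...,2],m[...,1])-m[...,0]; w[w<14]=0
    n,lab,st,ce=cv2.connectedComponentsWithStats((w>0).astype(np.uint8)); 
    k=1+np.argmax([w[lab==i].sum() for i in range(1,n)]) if n>1 else 0
    if not k: return None
    w=w*(lab==k); v,u=np.indices(w.shape); return (u*w).sum()/w.sum()+c0,(v*w).sum()/w.sum()+r0,w.sum()
E
python3 - <<'E'
from h import *
print(yel(cv2.imread("pics/side0.png")),yel(cv2.imread("pics/s3raw.png")))
f=arm.grab_frame("side"); print(yel(f)); s=arm.read_state(); print(s["time"],s["ee_pos"],s["wrist_force"])
X=tri(ray("top",(291.3,215)),ray("side",yel(f)[:2])); print(X)
for d in (0,.01,.02,.03,.04): print(d,proj("side",X[0]-[0,0,d]).round(2),proj("top",X[0]-[0,0,d]).round(2))
E
```

```text
(np.float64(291.0612813370474), np.float64(190.3899721448468), np.float64(359.0)) (np.float64(291.0486618004866), np.float64(190.323600973236), np.float64(411.0))
(np.float64(291.1887550200803), np.float64(190.77911646586347), np.float64(249.0))
8.7 [0.54905254 0.15606299 0.14246497] [-0.25109026  1.72742255  3.53543383]
(array([ 0.55239143, -0.05624495,  0.29337075]), np.float64(0.006500220273545222))
0 [[292.42 190.64]] [[290.77 215.8 ]]
0.01 [[292.34 193.73]] [[290.63 216.1 ]]
0.02 [[292.26 196.79]] [[290.5 216.4]]
0.03 [[292.18 199.82]] [[290.38 216.69]]
0.04 [[292.1  202.81]] [[290.25 216.98]]
```

>>> {"method": "carry_out", "body": {
  "moves": [
    {"linear": [0, 0, 0], "twist": 0, "claw": 1},
    {"linear": [0, 0, 0], "twist": 0, "claw": 1},
    {"linear": [0, 0, 0], "twist": 0, "claw": 1},
    {"linear": [0, 0, 0], "twist": 0, "claw": 1},
    {"linear": [0, 0, 0], "twist": 0, "claw": 1},
    {"linear": [0, 0, 0], "twist": 0, "claw": 1},
    {"linear": [0, 0, 0], "twist": 0, "claw": 1},
    {"linear": [0, 0, 0], "twist": 0, "claw": 1}
  ]
}}

```text
time: 9.5
ee_pos: [0.549, 0.1555, 0.1424]
tool_rot: [3.141, -0.0, 1.615]
wrist_force: [0.4, 3.0, 3.0]
grip_width: 0.0
finger_force: 2.0
```

```bash
python3 - <<'E'
from h import *
f=arm.grab_frame("side"); print(yel(f)); s=arm.read_state(); print(s["time"],s["ee_pos"],s["wrist_force"])
E
```

```text
(np.float64(291.42483660130716), np.float64(193.51633986928104), np.float64(153.0))
9.55 [0.54898721 0.15546235 0.14235728] [1.19360937 2.88855065 3.63511513]
```

>>> {"method": "carry_out", "body": {
  "moves": [
    {"linear": [0, 0, -0.01], "twist": 0, "claw": 1},
    {"linear": [0, 0, -0.012], "twist": 0, "claw": 1},
    {"linear": [0, 0, -0.012], "twist": 0, "claw": 1},
    {"linear": [0, 0, -0.012], "twist": 0, "claw": 1}
  ]
}}

```text
time: 9.95
ee_pos: [0.5487, 0.1551, 0.1541]
tool_rot: [-3.141, 0.0, 1.615]
wrist_force: [-0.1, 0.2, -1.2]
grip_width: -0.0001
finger_force: 0.0
```

```bash
python3 - <<'E'
from h import *
n=6
s=np.mean([arm.grab_frame("side").astype(float) for _ in range(n)],0);t=np.mean([arm.grab_frame("top").astype(float) for _ in range(n)],0)
np.save("s5.npy",s);np.save("t5.npy",t)
print(yel(s)); q=arm.read_state(); print(q["time"],q["ee_pos"],q["wrist_force"])
t0=cv2.imread("pics/top0.png").astype(float)
for nm,f in(("t0",t0),("t5",t)):
    y=np.minimum(f[...,2],f[...,1])-f[...,0]; g=f[...,1]-np.maximum(f[...,2],f[...,0])
    print(nm,"yel\n",y[211:221,286:294].round().astype(int),"\ngrn\n",g[211:221,290:300].round().astype(int))
a=cv2.resize(np.uint8(s[180:216,280:316]),(396,396),interpolation=cv2.INTER_NEAREST);b=cv2.resize(np.uint8(t[205:229,282:306]),(396,396),interpolation=cv2.INTER_NEAREST)
cv2.imwrite("pics/z5.png",np.hstack([a,b]))
g=s[...,1]-np.maximum(s[...,2],s[...,0]); print("side grn\n",g[184:204,286:302].round().astype(int))
E
```

```text
(np.float64(291.2490916431167), np.float64(193.60234154218813), np.float64(412.83333333333326))
10.55 [0.54889358 0.15545237 0.15431534] [-0.45049399 -0.87333053  1.00809622]
t0 yel
 [[ -5  -6  -5  -5  -5  -6  -5  -5]
 [ -5  -5  -6  -6  -5  -8  -9  -9]
 [ -6  -5  -4  -4  -4  -7 -15 -19]
 [ -5   0   6   8   9  13  -2 -11]
 [ -5   1   9  12  22  24  10  -5]
 [ -6  -7  -4  -3  -1   9   4 -10]
 [ -6 -10 -11 -10 -11  -2   2  -6]
 [ -6 -10 -12 -16  -8   0   2   2]
 [ -7  -9 -19 -11  -5   2   4   4]
 [-10 -11 -15  -8  -6  -3  -4  -2]] 
grn
 [[ -5  -4  -5  -5  -6  -7  -9  -6  -6  -5]
 [ -5  -7  -7  -7  -7 -10 -13  -7  -7  -5]
 [ -3  -4 -10 -13 -14 -11  -8   6   5  -1]
 [  1   8   6  -4  -4  -3  10  38  48  16]
 [  1   6  15  23  27  31  47  75  80  41]
 [  0   3  26  51  60  58  73  86  85  48]
 [-10  -1  20  44  51  51  57  62  56  36]
 [ -8  -1   6  17  20  19  20  22  17   9]
 [ -5   0  -1   0  -3  -4  -5  -4  -6  -3]
 [ -3   1   1  -1   1  -1   0  -2  -2   1]]
t5 yel
 [[ -4  -4  -4  -4  -5  -5  -5  -5]
 [ -4  -5  -5  -5  -5  -7  -9  -8]
 [ -4  -4  -3  -2  -3  -6 -14 -18]
 [ -4   4  10  1
[... 997 characters left out ...]
 0 -1 -1  0  1  2  4  4  4  3  2  0]
 [-1 -1 -1 -1 -1 -1 -1  0  1  2  2  3  3  2  1 -1]
 [ 0  0  0  0 -1 -2 -2 -1  2  2  3  3  3  3  2  0]
 [ 3  0  1  1 -1 -2 -2  1  3  4  4  4  4  3  2  0]
 [ 6  2  0  2 -1 -2 -1  4  7  3  2  2  2  2  0  0]
 [ 6  5  4  2  1  2  5 10  6  2  0  1  1  1  0  0]
 [ 4  7  6  6  7  9 12  7  2  1  0  0  1  1  0  0]
 [ 4  5  6  4  3  3  2  1  1  1  1  0  1  0  0  0]
 [ 4  4  4  4  1  1  1  0  1  1  1  0  1  0  1  0]
 [ 5  4  3  2  0  0  0  1  0  0  1  1  0  0  0  0]
 [ 4  4  4  1  0  0  1  0  1  0  0  1  0  1  1  0]
 [ 4  4  4  1  1  1  1  1  1  0  0  1  1  0  1  1]
 [ 6  7  4  1  1  0  0  0  0  1  1  0  0  0  0  1]
 [10  8  4  2  1  1  0  0  0  1  1  0  1  0  0  1]]
```

View pics/z5.png

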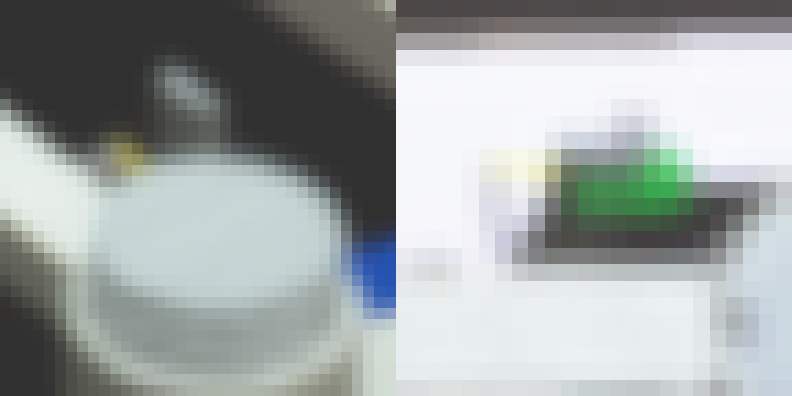

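>>> {"method": "carry_out", "body": {
  "moves": [
    {"linear": [0, 0, 0.003], "twist": 0, "claw": 1},
    {"linear": [0, 0, 0.005], "twist": 0, "claw": 1},
    {"linear": [0, 0, 0.0065], "twist": 0, "claw": 1},
    {"linear": [0, 0, 0.008], "twist": 0, "claw": 1},
    {"linear": [0, 0, 0.009], "twist": 0, "claw": 1},
    {"linear": [0, 0, 0.01], "twist": 0, "claw": 1},
    {"linear": [0, 0, 0.011], "twist": 0, "claw": 1},
    {"linear": [0, 0, 0.0115], "twist": 0, "claw": 1}
  ]
}}

```text
time: 11.35
ee_pos: [0.549, 0.1559, 0.1429]
tool_rot: [3.141, -0.0, 1.616]
wrist_force: [-0.4, 0.9, 0.8]
grip_width: -0.0001
finger_force: 0.6
```

```bash
cat > chk.py <<'E'
from h import *
import sys
n=int(sys.argv[1]) if len(sys.argv)>1 else 1
ref=np.load("s5.npy"); f=np.mean([arm.grab_frame("side").astype(float) for _ in range(n)],0); np.save("last.npy",f)
y0,y=yel(ref),yel(f); d=y[1]-y0[1]; s=arm.read_state()
G=lambda f:f[...,1]-np.maximum(f[...,2],f[...,0])
sh=cv2.warpAffine(G(ref),np.float32([[1,0,-.008*d],[0,1,d]]),(560,420)); D=G(f)-sh
r=int(round(y[1])); print("t",s["time"],"z",s["ee_pos"][2].round(4),"F",s["wrist_force"].round(1),"yel",np.round(y,2),"sunk mm",round((y[1]-190.36)/.306,1))
print(D[r-5:r+4,288:302].round().astype(int))
E
python3 chk.py
```

```text
t 11.4 z 0.1427 F [-0.3  1.5  1.4] yel [290.84 193.39 374.  ] sunk mm 9.9
[[ 0  1  0  0  0  1  1  0  0  0 -1 -1  0  0]
 [-1  0  0  0  0  0  1  0  0  0  0 -1  0  0]
 [-1  0  0  0  0  0 -1  1  1  0  1  0  0  1]
 [ 0  0  0 -1  0  1  0  0  0  0 -1 -1  0 -1]
 [-1 -1  0  1  1  0 -1  0  0  0 -2  0  0  0]
 [-1  0 -1 -1  0 -1 -1  1  0  1  0  0  0  0]
 [ 0  0  1 -2 -2 -1 -3  0  1  0  0  0  0  1]
 [-2 -1 -1 -3 -1  1 -3  0  1  0  0 -1  1  0]
 [ 0 -1  0  1  0 -2 -1  0  0  0 -1 -1  1  1]]
```

>>> {"method": "carry_out", "body": {
  "moves": [
    {"linear": [0, 0, 0.0003], "twist": 0, "claw": 1},
    {"linear": [0, 0, 0.0003], "twist": 0, "claw": 1},
    {"linear": [0, 0, 0.0003], "twist": 0, "claw": 1},
    {"linear": [0, 0, 0.0003], "twist": 0, "claw": 1},
    {"linear": [0, 0, 0.0003], "twist": 0, "claw": 1},
    {"linear": [0, 0, 0.0003], "twist": 0, "claw": 1},
    {"linear": [0, 0, 0.0003], "twist": 0, "claw": 1}
  ]
}}

```text
time: 12.1
ee_pos: [0.549, 0.1554, 0.1426]
tool_rot: [3.141, 0.0, 1.615]
wrist_force: [-0.1, 3.2, 3.5]
grip_width: 0.0001
finger_force: 1.8
```

```bash
python3 chk.py
```

```text
t 12.15 z 0.1426 F [-0.6  2.   3.7] yel [290.78 195.46 386.  ] sunk mm 16.7
[[ 0  1  0  0  0 -1 -1  0  1  2  2  2  2  1]
 [ 0  1  0  0  0  0 -2 -2 -2  0  1  0  0  0]
 [-1  0  0  0  0 -1  0  0 -1 -2 -2 -1  0  0]
 [ 0  0  0 -1  0  1  0  1  0  0 -1 -1  0  0]
 [-1 -1 -1  0  0  0 -1 -1  0  0  0 -1  0  0]
 [ 0  0 -1 -1  0 -1 -1  0  0  0  1  1  1  0]
 [ 0  0 -1 -1 -2 -2 -3 -2  0  1  1  0  0  0]
 [ 0 -1 -2 -2 -2 -1 -3  0  1  0  0  1  1  0]
 [ 0  0  0  1 -1 -3  0  0  1  0  0  0  1  1]]
```

Sinking about 9 mm/s. Go on in small holds, watching for green.

>>> {"method": "carry_out", "body": {
  "moves": [
    {"linear": [0, 0, 0], "twist": 0, "claw": 1},
    {"linear": [0, 0, 0], "twist": 0, "claw": 1},
    {"linear": [0, 0, 0], "twist": 0, "claw": 1}
  ]
}}

```text
time: 12.45
ee_pos: [0.5489, 0.1554, 0.1425]
tool_rot: [3.142, 0.0, 1.615]
wrist_force: [-0.2, 2.9, 3.0]
grip_width: -0.0002
finger_force: 1.7
```

```bash
python3 chk.py
```

```text
t 12.5 z 0.1425 F [0.1 2.2 3.2] yel [290.93 196.46 439.  ] sunk mm 19.9
[[ 1  0  0  0  0  0 -1 -1  0  0  2  1  1  1]
 [ 0  1 -1  0  0  0 -2 -1 -1  0  0  0 -1  0]
 [ 0  0  0  0  0  1  0  0 -1 -2 -1  0  0  0]
 [ 0 -1  0 -2  0  0  0  0  0  0  0 -1 -1  0]
 [-1 -2 -1 -1  0  0 -1 -1  0  0  0 -1 -1  0]
 [ 0 -1 -1 -2 -1 -1 -1  0  0  0  1  1  1  0]
 [ 0 -1  0 -2 -3 -2 -2 -1  0  1 -1  0  1  1]
 [ 0 -1 -3 -3 -3  0 -3  0  1  0  0  0  1  0]
 [ 0  1  1  1 -1 -2 -1  0  0 -1  0  0  1  1]]
```

>>> {"method": "carry_out", "body": {
  "moves": [
    {"linear": [0, 0, 0], "twist": 0, "claw": 1},
    {"linear": [0, 0, 0], "twist": 0, "claw": 1},
    {"linear": [0, 0, 0], "twist": 0, "claw": 1}
  ]
}}

```text
time: 12.8
ee_pos: [0.5489, 0.1554, 0.1426]
tool_rot: [3.142, -0.0, 1.615]
wrist_force: [0.6, 2.7, 4.5]
grip_width: 0.0001
finger_force: 1.8
```

```bash
python3 chk.py
```

```text
t 12.85 z 0.1425 F [-0.4  2.4  3.7] yel [291.17 197.48 425.  ] sunk mm 23.3
[[ 0  0 -1  0  0 -1 -1 -1  1  1  1  1  1  0]
 [ 0  1  0  0  0 -1 -1 -1  0  0  0  1  0  1]
 [ 1  0  0  0  1  1  0  0  0 -1 -1 -1 -1  0]
 [ 0  0  0  0  0  0  0  0  0 -1 -1 -1  0  1]
 [ 0 -1 -1  0  0  0  0  0  0  0  1 -1  0  0]
 [ 1  1  0 -1  0 -1  0  0 -1  0  0  1  1  0]
 [-1 -1  0 -1 -2 -2  2  0  0  0  0  0  1  1]
 [-1 -2 -1 -2 -2  0  2  0  1  1  0  0  0  0]
 [ 0 -1 -1  0  0  0  0  0  0 -1  0  0  1  1]]
```

>>> {"method": "carry_out", "body": {
  "moves": [
    {"linear": [0, 0, 0], "twist": 0, "claw": 1},
    {"linear": [0, 0, 0], "twist": 0, "claw": 1}
  ]
}}

```text
time: 13.05
ee_pos: [0.5489, 0.1554, 0.1425]
tool_rot: [3.142, 0.0, 1.615]
wrist_force: [1.3, 2.8, 2.1]
grip_width: -0.0
finger_force: 1.6
```

```bash
python3 chk.py
```

```text
t 13.1 z 0.1425 F [-0.1  2.   4.3] yel [290.94 198.17 212.  ] sunk mm 25.5
[[ 1  0  0  0  0  0 -1 -1 -1  1  2  1  0  0]
 [ 1  0  0  0  0  1  1  0  0 -1 -1  1 -1  0]
 [ 0  0  1 -1  1  0 -1  0  0 -2  0 -1 -1  1]
 [ 0 -1 -1  1  0  1  1 -1 -1 -1  1  0  0 -1]
 [ 1  0  0  1  1  0  0  0 -1  1 -1  0  0  1]
 [-1  0  1  1  2  0 -1  0  1  0  0  0  0  1]
 [-2 -1  0  0  0  0 -3  0  1  0  0 -1  0  0]
 [-1 -1 -1  1  1  0 -3  0  1  0  0 -1  0  0]
 [ 0  0 -1  0 -1 -1  0  0  0 -1  0 -1  0  0]]
```

>>> {"method": "carry_out", "body": {
  "moves": [
    {"linear": [0, 0, 0], "twist": 0, "claw": 1},
    {"linear": [0, 0, 0], "twist": 0, "claw": 1}
  ]
}}

```text
time: 13.3
ee_pos: [0.5489, 0.1554, 0.1425]
tool_rot: [-3.142, 0.0, 1.615]
wrist_force: [0.3, 1.6, 3.8]
grip_width: 0.0003
finger_force: 1.8
```

```bash
python3 chk.py; python3 - <<'E'
from h import *
a=np.load("s5.npy");b=np.load("last.npy")
Y=lambda f:(np.minimum(f[...,2],f[...,1])-f[...,0])
print(Y(a)[189:198,286:298].round().astype(int)); print(Y(b)[194:204,286:298].round().astype(int))
E
```

```text
t 13.35 z 0.1425 F [0.4 2.2 3.1] yel [290.92 198.65 437.  ] sunk mm 27.1
[[ 0  0  1 -1  1  0  0 -1  0  1  2  0  0  0]
 [ 0  0  0  0  0 -1  1 -1 -2 -2 -1  0  0  0]
 [ 0 -1  0 -1  0  0  1  0 -1 -1  0  0 -1  0]
 [-1 -2 -1  0  1  1 -1  1 -1 -1  0 -1 -1  0]
 [ 0 -2 -2 -1  0 -1 -1 -1  0  1  0  2  0  1]
 [ 0 -2 -1 -2 -2 -2 -1 -1  0  1  0  0  0  0]
 [-1 -1 -1 -4 -5 -4 -2 -1  1  0 -1  0  0  1]
 [ 0  0 -2 -3 -3  1  0 -1  0 -1 -1  0  1  0]
 [ 0  1  0  1  2  1  0 -1 -1  0  0 -1  1  1]]
[[  0   0   0   0   0   0   0   1   1   0  -3  -6]
 [  0   0   0   0   1   0   0   1   2   2   1  -1]
 [  0   0   0   2   5   5   3   2   2   2   2   2]
 [  0   0   2   9  20  24  14   4   2   2   2   2]
 [  0  -1   0  10  31  46  37  14   1   0  -2  -3]
 [ -3  -3  -2   5  28  51  49  20  -2  -8  -9 -10]
 [ -5  -4  -1   3  17  33  30   9  -8 -13 -14 -14]
 [ -4  -4  -2  -1   0   3   0  -7 -12 -14 -15 -15]
 [ -4  -4  -5  -7 -10 -12 -13 -14 -14 -15 -15 -15]]
[[ -1  -1  -1   0   0  -1   0   2   1   2   3   2]
 [  0  -1   0   0   0   0   0   1   1   3   3   3]
 [  0   0   1   4   7   4   2   1   2   2   3   3]
 [  0   0   3  15  27  22   9   4   3   2   3   3]
 [  0   0   2  19  38  43  28  10   2   1   0   0]
 [ -2  -4  -3   9  30  50  46  17  -1  -6  -7  -7]
 [ -4  -4  -2   3  20  41  41  11  -8 -12 -13 -13]
 [ -5  -4  -2   0   5  12  10  -4 -13 -15 -15 -15]
 [ -3  -4  -5  -6  -8  -9 -10 -13 -15 -15 -15 -15]
 [ -3  -3  -7 -11 -13 -15 -14 -14 -14 -15 -15 -14]]
```

>>> {"method": "carry_out", "body": {
  "moves": [
    {"linear": [0, 0, 0], "twist": 0, "claw": 1},
    {"linear": [0, 0, 0], "twist": 0, "claw": 1}
  ]
}}

```text
time: 13.55
ee_pos: [0.5489, 0.1554, 0.1425]
tool_rot: [3.142, 0.0, 1.615]
wrist_force: [0.8, 2.8, 3.3]
grip_width: -0.0003
finger_force: 1.8
```

```bash
python3 chk.py
```

```text
t 13.6 z 0.1425 F [-0.2  2.   2.7] yel [291.22 199.63 372.  ] sunk mm 30.3
[[-1  0  0  0  1 -1  0  0 -1  0  1  2 -1  0]
 [ 1  0  0 -1  1  0  1 -1 -2 -2 -2 -1  0  0]
 [ 0  0  0 -1  0  0  1  0 -1  0  0 -1 -1  1]
 [ 1  0 -1  1  0  1  0  0  0 -1  0 -1 -1  0]
 [ 1  0  0 -1 -1  0  0  0  0  0 -1  0  0  0]
 [ 0  0 -1 -1 -1 -1  2  0  0  0 -1  0 -1  0]
 [ 0  0 -1 -1 -1 -1  1  1  1  0  0  0  0  0]
 [ 0  0 -2 -1 -2 -1  0  0  1  0 -1 -1  1  0]
 [ 0  1 -1 -1  0  1  0 -1 -1 -1  0  0  0  1]]
```

>>> {"method": "carry_out", "body": {
  "moves": [
    {"linear": [0, 0, 0], "twist": 0, "claw": 1},
    {"linear": [0, 0, 0], "twist": 0, "claw": 1}
  ]
}}

```text
time: 13.8
ee_pos: [0.5489, 0.1554, 0.1425]
tool_rot: [3.142, 0.0, 1.615]
wrist_force: [0.8, 1.3, 2.5]
grip_width: 0.0002
finger_force: 1.8
```

```bash
python3 chk.py
```

```text
t 13.85 z 0.1425 F [1.1 2.3 3.4] yel [291.24 200.56 156.  ] sunk mm 33.3
[[ 1  1  0  0  0  0 -1 -1 -1  0  1  1  0  0]
 [ 0  0 -1 -1  0  0  0  0 -2 -2 -1 -1  0  0]
 [ 0  0 -1  0  1  0  0 -1 -1  0 -1  0 -1  0]
 [ 1  0  0  2  1  0  0  1  0  0  0  1 -1  0]
 [-3  1  2  0  1  2  0 -1 -1  0 -1  0 -2  0]
 [-1 -1  1  2  3  3 -3 -2  0 -1 -1  0  0  0]
 [ 0  1  2  4  3 -3 -4  0  1  0  0  0  1  0]
 [ 0 -2 -3 -3 -5 -3 -1  0  0  0  0  0  1  1]
 [ 0  0 -2 -2 -1 -1 -1  0  0  1  0  0  0  0]]
```

>>> {"method": "carry_out", "body": {
  "moves": [
    {"linear": [0, 0, 0], "twist": 0, "claw": 1},
    {"linear": [0, 0, 0], "twist": 0, "claw": 1}
  ]
}}

```text
time: 14.05
ee_pos: [0.5489, 0.1554, 0.1425]
tool_rot: [-3.142, 0.0, 1.615]
wrist_force: [1.1, 2.1, 3.9]
grip_width: 0.0002
finger_force: 1.8
```

```bash
sed -i 's/184,225,280,305/184,225,286,296/; s/w\[w<14\]=0/w[w<8]=0/' h.py; python3 chk.py; python3 - <<'E'
from h import *
f=np.mean([arm.grab_frame("top").astype(float) for _ in range(2)],0); np.save("t6.npy",f)
y=np.minimum(f[...,2],f[...,1])-f[...,0]; g=f[...,1]-np.maximum(f[...,2],f[...,0])
print("yel\n",y[211:221,286:294].round().astype(int),"\ngrn\n",g[211:221,290:300].round().astype(int))
E
```

```text
t 14.1 z 0.1425 F [-0.1  1.8  2.8] yel [291.03 200.69 486.  ] sunk mm 33.8
[[-3 -4 -7 -8 -8 -6 -5 -4 -4 -4 -4 -4 -7 -8]
 [-2 -2 -3 -5 -5 -5 -5 -5 -5 -5 -4 -6 -6 -8]
 [-2 -2 -2 -2 -3 -3 -1 -2 -2 -3 -3 -4 -5 -6]
 [-2 -3 -3 -4 -3 -1  1  1  0  0  0 -1 -1 -3]
 [ 0 -1 -5 -5 -3 -1  1  2  3  4  3  3  0 -1]
 [-1 -1 -3 -5 -4  0  5  2  1  1  1  1 -1  0]
 [ 1  0 -1 -2  0  5  4  0  0  0  0  0  0 -1]
 [ 6  3  4  6  8  7  1  0  0 -1 -1 -1 -1 -1]
 [ 7  5  2  2  3  1  0 -1 -1 -2  0 -1 -1  0]]
yel
 [[ -4  -4  -4  -4  -4  -4  -4  -6]
 [ -4  -4  -4  -4  -5  -6  -8  -9]
 [ -4  -4  -5  -6  -6 -10 -14 -18]
 [ -4  -4  -4  -4  -5  -9 -10 -12]
 [ -4   2   8  10  14  15   4  -8]
 [ -3   7  12  14  29  27   8  -8]
 [ -7  -6  -4  -2   6  12   5  -6]
 [ -8 -10 -10 -14  -6   4   2   1]
 [ -6 -10 -14 -12  -4   2   3   3]
 [ -8 -10 -17  -8   2   4   6   2]] 
grn
 [[ -4  -4  -4  -5  -5  -7  -8  -7  -4  -4]
 [ -4  -6  -7  -7  -8  -8 -12  -6  -5  -4]
 [ -6  -8  -9 -13 -12 -12  -8   6   4  -2]
 [ -4  -2  -2  -5  -4  -2  11  38  49  14]
 [  0   4  14  23  26  28  46  76  81  42]
 [  0   2  26  52  60  62  72  90  86  48]
 [  0   0  20  46  52  52  58  64  58  34]
 [ -6  -1   8  18  21  20  20  20  17   7]
 [ -4  -2  -1  -1  -4  -4  -3  -4  -4  -5]
 [ -1  -2  -2  -2  -2  -4  -4  -5  -4  -3]]
```

>>> {"method": "carry_out", "body": {
  "moves": [
    {"linear": [0, 0, 0], "twist": 0, "claw": 1}
  ]
}}

```text
time: 14.3
ee_pos: [0.5489, 0.1554, 0.1425]
tool_rot: [-3.142, 0.0, 1.615]
wrist_force: [0.2, 3.1, 3.7]
grip_width: 0.0002
finger_force: 1.8
```

```bash
sed -i 's/w\[w<8\]=0/w[w<14]=0/' h.py; cat > chk2.py <<'E'
from h import *
from scipy.optimize import minimize
import sys
n=int(sys.argv[1]) if len(sys.argv)>1 else 1
ref=np.load("s5.npy"); f=np.mean([arm.grab_frame("side").astype(float) for _ in range(n)],0); np.save("last.npy",f); s=arm.read_state()
def sh(d): return cv2.warpAffine(ref,np.float32([[1,0,-.008*d],[0,1,d]]),(560,420),flags=cv2.INTER_CUBIC)
def cost(d):
    d=float(np.ravel(d)[0]); r=int(round(193.6+d)); return ((f-sh(d))[r-2:r+14,289:312]**2).mean()
ds=np.arange(-2,16,.25); d0=ds[np.argmin([cost(d) for d in ds])]; o=minimize(cost,d0,method="Nelder-Mead"); d=o.x[0]
G=lambda f:f[...,1]-np.maximum(f[...,2],f[...,0])
r=int(round(193.6+d)); print("t",s["time"],"z",s["ee_pos"][2].round(4),"F",s["wrist_force"].round(1),"d",round(d,2),"cost",round(o.fun,1),"sunk mm",round((3.24+d)/.305,1))
print((G(f)-G(sh(d)))[r-5:r+5,288:302].round().astype(int))
E
python3 chk2.py
```

```text
t 14.35 z 0.1425 F [0.2 1.4 3. ] d 8.0 cost 227.6 sunk mm 36.9
[[ 0 -1  0  0  1  1 -1 -2 -1  0  1  1 -1  0]
 [ 1  0  0  0  0  0  0 -1 -2 -2 -1 -1 -1  1]
 [ 1  1 -1 -1  1  1  0  1 -1 -1 -1 -1 -1  1]
 [ 0  1  1  0  1  1  0  0  0 -1  1 -1 -1  0]
 [ 1  0  1 -1  0 -1  0  0  0  0  0  0 -1  0]
 [-1  0 -1 -1 -1 -2  1  0  0  0  0  0  1  0]
 [-1  0  0 -1 -1 -1  1  1  1 -1  0  0  0  0]
 [ 0 -2 -2 -2 -2  1  0  0  0  0  0 -1  1  1]
 [ 1  0 -1 -2 -1  0  0 -1 -1  0  0  1  0  1]
 [ 0  0  0  0 -1  0  0 -1  0 -1  0 -1 -1  0]]
```

>>> {"method": "carry_out", "body": {
  "moves": [
    {"linear": [0, 0, 0], "twist": 0, "claw": 1},
    {"linear": [0, 0, 0], "twist": 0, "claw": 1}
  ]
}}

```text
time: 14.55
ee_pos: [0.5489, 0.1554, 0.1425]
tool_rot: [-3.142, 0.0, 1.615]
wrist_force: [1.0, 2.5, 3.1]
grip_width: 0.0003
finger_force: 1.8
```

```bash
sed -i 's/289:312/289:304/' chk2.py; python3 chk2.py
```

```text
t 14.6 z 0.1425 F [1.  1.4 3.9] d 8.78 cost 15.7 sunk mm 39.4
[[ 0  0  0  0  0 -1 -1 -1 -1  1  2  2  1  1]
 [ 0  1  0  1  0  0  1 -1 -3 -2  1  0 -1  0]
 [ 0  1  1 -1  0  1  1  1 -1 -1 -2 -2  0  0]
 [ 0  0  0  1  0  1  0 -1 -1 -1 -1  0  0  0]
 [ 0  1  0  1  1  1  0  0 -1 -1  0  0 -1 -1]
 [-2  0  1  1  1  0  0 -1 -1  0 -1 -1  0  1]
 [-2  0  1  0  1  0 -2  0  0  0 -1 -1  0  1]
 [ 0  1  2  2  2 -2 -2  0  0  0  0  0  0  1]
 [-2 -1 -3 -3 -2 -1  0 -1  1  0  0  0  0  1]
 [ 0  0 -1  0  0  1 -1 -1  0 -1  0  1  0  1]]
```

>>> {"method": "carry_out", "body": {
  "moves": [
    {"linear": [0, 0, 0], "twist": 0, "claw": 1}
  ]
}}

```text
time: 14.7
ee_pos: [0.5489, 0.1554, 0.1425]
tool_rot: [3.142, 0.0, 1.615]
wrist_force: [-0.1, 2.8, 3.5]
grip_width: 0.0002
finger_force: 1.5
```

```bash
python3 chk2.py
```

```text
t 14.75 z 0.1425 F [0.3 2.7 3.7] d 9.13 cost 11.6 sunk mm 40.6
[[ 1  0  1  0  0  0  0 -1 -1  1  1  1  1  0]
 [ 0  1 -1  0  0  1  0  0 -3 -2 -1 -1 -1  0]
 [ 0  0  0  0  1  1  0  0 -1 -1 -1 -1 -1  0]
 [ 0  0  0  1  1  1 -1  0  0  0  0 -1  0  0]
 [ 0  1  0  0  0 -1  0  0  0  0  0 -1 -1  0]
 [ 0 -1  0  0 -1 -1  1  0 -1  0 -1 -1  0  1]
 [ 0  0  0 -1  0 -1  1  1  0 -1  0  0  0  1]
 [ 0  0  0  1 -1 -1  0  0  0 -1 -1 -1  1  0]
 [ 1 -1 -2 -2 -2 -1  0 -1  0 -1 -1  0  1  1]
 [ 0 -1 -1 -1  0  0  0  0 -1  0 -1  0  0  0]]
```

>>> {"method": "carry_out", "body": {
  "moves": [
    {"linear": [0, 0, 0], "twist": 0, "claw": 1}
  ]
}}

```text
time: 14.85
ee_pos: [0.5489, 0.1554, 0.1425]
tool_rot: [-3.142, 0.0, 1.615]
wrist_force: [0.6, 2.2, 2.4]
grip_width: -0.0001
finger_force: 1.8
```

```bash
python3 chk2.py
```

```text
t 14.9 z 0.1425 F [0.8 3.2 3.5] d 9.53 cost 15.5 sunk mm 41.9
[[ 0  1  0  0  0  0 -1 -1 -1  1  1  0  0  0]
 [ 0  0  1  0  0  0  0 -1 -1 -1 -2 -1 -1  0]
 [-1  0 -1 -1  0  1  0 -1 -1 -1 -2 -1  0  0]
 [ 1 -2 -1  0  1  1  0 -1  0  1  0  0  0  1]
 [ 1 -1 -2 -2 -1 -1  0  0  0  0 -1 -1 -1  0]
 [ 0  0 -2 -2 -1 -1  0 -1 -1 -1 -1 -1  0  1]
 [ 0 -2 -1 -3 -2 -1 -3 -1  1 -1  0  0  1  1]
 [ 0  0  0  1 -1 -4 -1 -1  0  0  0  0  1  0]
 [ 0  0 -1 -2 -1 -1  0  0  1  1  0  0  1  1]
 [ 0 -1  0 -1  0  1 -1  0  0  1 -1  0  0  0]]
```

```bash
python3 - <<'E'
from h import *
f=np.load("last.npy")
cv2.imwrite("pics/z6.png",cv2.resize(np.uint8(f[180:225,275:325]),(600,540),interpolation=cv2.INTER_CUBIC))
E
```

```text
(no output)
```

View pics/z6.png

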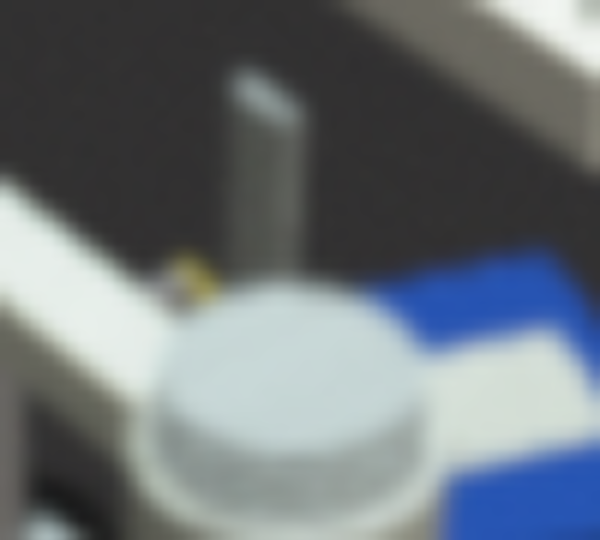

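```bash
python3 - <<'E'
from h import *
from scipy.optimize import minimize
def fit(ref,f,r,lo,hi):
    def cost(d):
        dy,dx=d; s=cv2.warpAffine(ref,np.float32([[1,0,dx],[0,1,dy]]),(560,420),flags=cv2.INTER_CUBIC); return ((f-s)[r+lo:r+hi,289:304]**2).mean()
    b=min(((cost((a,0)),a) for a in np.arange(-12,12,.25)))[1]; o=minimize(cost,(b,0),method="Nelder-Mead"); return o.x.round(3),round(o.fun,1)
s5=np.load("s5.npy"); L=np.load("last.npy")
for n in("side0","s3raw"):
    f=cv2.imread(f"pics/{n}.png").astype(float); print(n,fit(s5,f,190,-2,12),fit(s5,f,190,2,14), fit(f,L,203,0,12))
print("last",fit(s5,L,203,-2,12),fit(s5,L,203,2,14))
# px per mm at cap from stand geometry
for z in (.27,.29,.31): print(z,[(proj("side",W([.0,-.16,z-d]))-proj("side",W([.0,-.16,z])))[0].round(2) for d in(.0094,.01,.042,.047)])
E
```

```text
side0 (array([-2.906,  0.   ]), np.float64(160.8)) (array([-2.962,  0.   ]), np.float64(171.4)) (array([12.448, -0.   ]), np.float64(162.3))
s3raw (array([-3.094,  0.   ]), np.float64(74.6)) (array([-3.075,  0.   ]), np.float64(4.3)) (array([12.668, -0.   ]), np.float64(14.2))
last (array([9.5, 0. ]), np.float64(15.4)) (array([9.72, 0.  ]), np.float64(4.1))
0.27 [array([-0.13,  2.89]), array([-0.14,  3.08]), array([-0.58, 12.69]), array([-0.64, 14.16])]
0.29 [array([-0.13,  2.96]), array([-0.14,  3.15]), array([-0.59, 12.99]), array([-0.66, 14.5 ])]
0.31 [array([-0.14,  3.03]), array([-0.15,  3.23]), array([-0.6, 13.3]), array([-0.67, 14.84])]
```

>>> {"method": "carry_out", "body": {
  "moves": [
    {"linear": [0, 0, -0.01], "twist": 0, "claw": 1},
    {"linear": [0, 0, -0.012], "twist": 0, "claw": 1},
    {"linear": [0, 0, -0.012], "twist": 0, "claw": 1},
    {"linear": [0, 0, -0.012], "twist": 0, "claw": 1},
    {"linear": [0, 0, -0.012], "twist": 0, "claw": 1}
  ]
}}

```text
time: 15.4
ee_pos: [0.5487, 0.1553, 0.1542]
tool_rot: [-3.141, 0.0, 1.615]
wrist_force: [0.0, 0.2, -1.1]
grip_width: -0.0
finger_force: 0.0
```

```bash
python3 chk2.py 6; python3 - <<'E'
from h import *
np.save("s7.npy",np.load("last.npy")); s=np.load("s7.npy")
G=s[...,1]-np.maximum(s[...,2],s[...,0]); print(G[198:210,288:302].round().astype(int))
f=np.mean([arm.grab_frame("top").astype(float) for _ in range(6)],0); np.save("t7.npy",f)
y=np.minimum(f[...,2],f[...,1])-f[...,0]; g=f[...,1]-np.maximum(f[...,2],f[...,0])
print("yel\n",y[211:221,286:294].round().astype(int),"\ngrn\n",g[211:221,290:300].round().astype(int))
E
```

```text
t 15.7 z 0.1544 F [ 0.4 -0.5 -0.2] d 10.37 cost 22.9 sunk mm 44.6
[[ 0  0  0  0 -1  0 -1 -1 -1  0  1  0  0  0]
 [ 1  0  0  0  0  1  1  0 -2 -1 -1 -1 -1  0]
 [ 0 -1 -1  0  0  0  0  0 -1 -1 -2 -1  0  0]
 [ 0 -1 -2 -2  0  1  0  1  0  0  0 -1  0  0]
 [ 1 -1 -3 -3 -1  0  0  0  0  0  0 -1 -1 -2]
 [ 0 -1 -2 -2 -2 -1 -1 -1 -1  0 -1 -1 -1 -6]
 [ 0 -1 -1 -1 -1  0 -2  0  0 -1 -1  0 -1 -6]
 [ 0  1  1  1  0 -5 -1  0  1  0  0 -1  0 -2]
 [ 0  0 -1 -3 -2 -1  0  0  0  0  0  0  0  0]
 [ 0 -1 -1 -1  0  0  0  0  0  0  0  0  0  1]]
[[-1 -1 -1 -1  0  0  1  2  2  2  2  2  0  0]
 [-1 -1 -1 -1 -1  0  1  2  2  2  2  1  0 -1]
 [-1 -1 -1 -1 -1  1  2  2  2  2  2  1  0 -1]
 [-1 -2 -2 -1 -1  0  1  2  2  2  2  1  0 -1]
 [-1 -2 -3 -3 -2  0  1  2  2  2  2  2  0  0]
 [ 1 -1 -4 -5 -3  0  3  4  4  5  4  3  0 -2]
 [ 0  0 -3 -5 -3  2  4  3  2  2  2  2 -1 -6]
 [ 2  1 -1 -1  2  8  3  2  1  1  1  1 -1 -6]
 [ 6  5  6  8 10  5  2  1  1  0  0  0  0 -2]
 [ 6  5  2  2  2  2  1  0  0  1  1  0  0  0]
 [ 5  3  1  0  1  0  0  0  1  0  1  0  1  1]
 [ 3  2  1  0  1  1  0  0  1  1  1  1  0  0]]
yel
 [[ -4  -4  -4  -4  -4  -4  -5  -5]
 [ -4  -4  -4  -4  -5  -7  -8  -9]
 [ -4  -5  -5  -5  -7 -10 -16 -18]
 [ -4  -3  -3  -4  -5 -10 -10 -12]
 [  0   6   8   9  16  14   3  -8]
 [  0   9  12  14  28  26   9  -9]
 [ -5  -4  -4  -2   5  12   4  -7]
 [ -7 -10 -10 -14  -7   2   3   2]
 [ -7 -11 -14 -13  -4   2   4   4]
 [ -8 -10 -17 -10  -1   2   2   1]] 
grn
 [[ -3  -4  -4  -5  -6  -8  -8  -7  -5  -4]
 [ -4  -6  -7  -7  -8  -8 -11  -7  -6  -5]
 [ -6  -8 -10 -13 -12 -11  -6   5   4  -1]
 [ -4  -2  -3  -5  -4  -3  11  38  49  14]
 [  0   4  14  22  27  29  47  76  81  43]
 [ -2   1  24  52  60  61  73  88  84  49]
 [ -1   0  21  46  52  52  58  63  57  34]
 [ -7   0   7  17  20  20  22  21  18   8]
 [ -4  -1  -1  -1  -2  -4  -4  -4  -4  -5]
 [ -1  -1  -1  -1  -3  -4  -3  -4  -4  -3]]
```

>>> {"method": "carry_out", "body": {
  "moves": [
    {"linear": [0, 0, 0.003], "twist": 0, "claw": 1},
    {"linear": [0, 0, 0.005], "twist": 0, "claw": 1},
    {"linear": [0, 0, 0.0065], "twist": 0, "claw": 1},
    {"linear": [0, 0, 0.008], "twist": 0, "claw": 1},
    {"linear": [0, 0, 0.009], "twist": 0, "claw": 1},
    {"linear": [0, 0, 0.01], "twist": 0, "claw": 1},
    {"linear": [0, 0, 0.011], "twist": 0, "claw": 1},
    {"linear": [0, 0, 0.0115], "twist": 0, "claw": 1}
  ]
}}

```text
time: 16.8
ee_pos: [0.549, 0.1559, 0.1431]
tool_rot: [3.141, -0.0, 1.616]
wrist_force: [-1.3, 0.9, 1.4]
grip_width: -0.0002
finger_force: 0.3
```

```bash
python3 chk2.py
```

```text
t 16.85 z 0.1429 F [0.7 0.9 2.2] d 10.57 cost 23.1 sunk mm 45.3
[[ 0  0 -1  1  0  0 -2 -2 -1  0  1  0  1  0]
 [ 0  0  0  0  0  0  0 -1 -2 -2 -1 -1 -1  1]
 [ 0 -1  0 -1  0  0  0 -1  0 -2 -2 -2 -1  0]
 [ 0 -2 -1  0  0  1  0  0  1  0  1  0 -1  1]
 [ 1 -2 -2 -2 -1  0  0  0  0  0 -1 -1 -1 -3]
 [-1  0 -1 -3 -2 -1  0 -1 -1  0 -1 -2 -2 -9]
 [ 1 -1 -2 -3 -3 -1 -1  0  1  0 -1  0 -2 -9]
 [ 1  1  1  0 -1 -5 -1  0  0 -1 -1 -1  0 -3]
 [ 0  0 -1 -2 -1 -1 -1 -1  1  1  0 -1  1  0]
 [-1  0  0  0  1  0 -1 -1  0  1 -1  1 -1  0]]
```

>>> {"method": "carry_out", "body": {
  "moves": [
    {"linear": [0, 0, 0.0003], "twist": 0, "claw": 1},
    {"linear": [0, 0, -0.01], "twist": 0, "claw": 1},
    {"linear": [0, 0, -0.012], "twist": 0, "claw": 1},
    {"linear": [0, 0, -0.012], "twist": 0, "claw": 1},
    {"linear": [0, 0, -0.012], "twist": 0, "claw": 1},
    {"linear": [0, 0, -0.012], "twist": 0, "claw": 1}
  ]
}}

```text
time: 17.45
ee_pos: [0.5487, 0.1553, 0.1548]
tool_rot: [-3.141, 0.0, 1.615]
wrist_force: [0.0, -0.0, -0.1]
grip_width: -0.0003
finger_force: 0.0
```

```bash
python3 chk2.py 6; python3 - <<'E'
from h import *
f=np.load("last.npy"); np.save("s8.npy",f)
cv2.imwrite("pics/z8.png",cv2.resize(np.uint8(f[190:220,280:310]),(600,600),interpolation=cv2.INTER_CUBIC))
E
```

```text
t 17.75 z 0.1549 F [-0.7  0.3 -0.8] d 11.79 cost 78.8 sunk mm 49.3
[[  0   0   0   0   0   0  -1  -1  -1   0   1   1   0   0]
 [  0   0   0   0   0   0  -1  -2  -2  -1   0   0  -1   0]
 [  0   0   0   0   0   1   1   0  -1  -2  -1  -2  -1   0]
 [  0   0   0   1   1   1   0   0   0   0   0  -1  -4  -9]
 [  1   1   1   1   1   0   0   0   0   0  -2  -9 -22 -36]
 [ -2   1   1   1   0  -1   0   0   0  -1  -6 -18 -35 -53]
 [ -1   0   0   0   0  -1   1   0   0   0  -4 -14 -25 -35]
 [  0   0   1   1   0  -1   1   1   1  -1  -2  -5  -8 -10]
 [  0  -1  -2  -2   0   1   1   0   0   0  -1  -1  -1  -1]
 [  0  -1   0   0   0   1   0   0   0   0   0   0   0   0]]
```

View pics/z8.png

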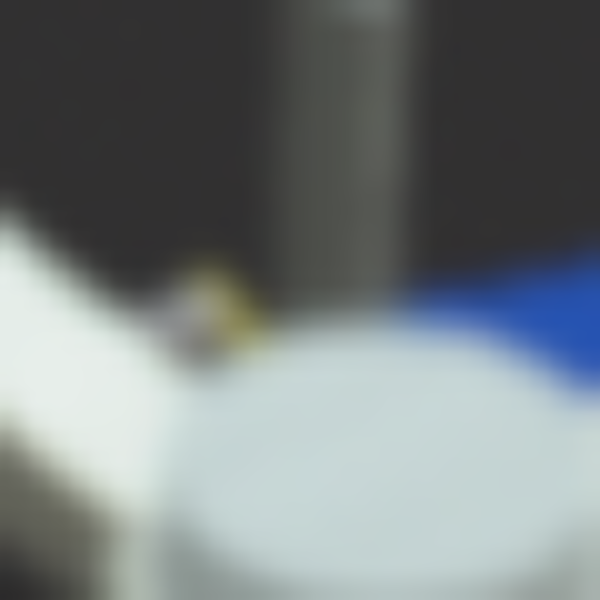

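>>> {"method": "carry_out", "body": {
  "moves": [
    {"linear": [0, 0, -0.02], "twist": 0, "claw": 1},
    {"linear": [0.03, 0, -0.025], "twist": 0, "claw": 1},
    {"linear": [0.07, 0, -0.025], "twist": 0, "claw": 1},
    {"linear": [0.09, 0, -0.025], "twist": 0, "claw": 1},
    {"linear": [0.09, 0, -0.025], "twist": 0, "claw": 1},
    {"linear": [0.09, 0, -0.025], "twist": 0, "claw": 1},
    {"linear": [0.09, 0, -0.025], "twist": 0, "claw": 1}
  ]
}}

```text
time: 18.45
ee_pos: [0.5452, 0.2436, 0.1799]
tool_rot: [-3.141, 0.001, 1.614]
wrist_force: [0.7, -0.2, 0.2]
grip_width: 0.0003
finger_force: 0.0
```

```bash
python3 - <<'E'
from h import *
plan([.0285,.209,.141])
f=arm.grab_frame("side"); cv2.imwrite("pics/s9.png",cv2.resize(f[150:240,205:285],(640,600),interpolation=cv2.INTER_CUBIC))
g=np.load("t7.npy").mean(2); print(g[208:221,289:300].round().astype(int))
E
```

```text
shift [ 0.0012 -0.001   0.0389] twist -0.23 local now [0.0295 0.2079 0.1799] t 18.45 F [ 0.69 -0.15  0.21] w 0.000293247960952448
[[239 239 240 240 240 240 240 240 240 243 247]
 [249 249 249 249 249 250 250 249 249 249 250]
 [249 249 249 249 250 249 248 247 248 249 249]
 [248 249 249 248 249 246 238 236 241 248 249]
 [248 249 246 242 243 237 220 214 230 244 248]
 [250 248 234 216 216 210 190 184 202 227 242]
 [248 242 199 156 155 155 148 148 158 182 219]
 [240 224 159 107 106 110 108 114 120 136 173]
 [233 198 129  89  92  94  95  97 100 105 117]
 [234 182 111  82  89  91  88  85  86  83  79]
 [223 160  94  76  81  81  77  74  73  70  66]
 [188 125  78  72  73  71  66  64  62  63  70]
 [158  99  77  73  72  70  67  65  66  72  94]]
```

View pics/s9.png

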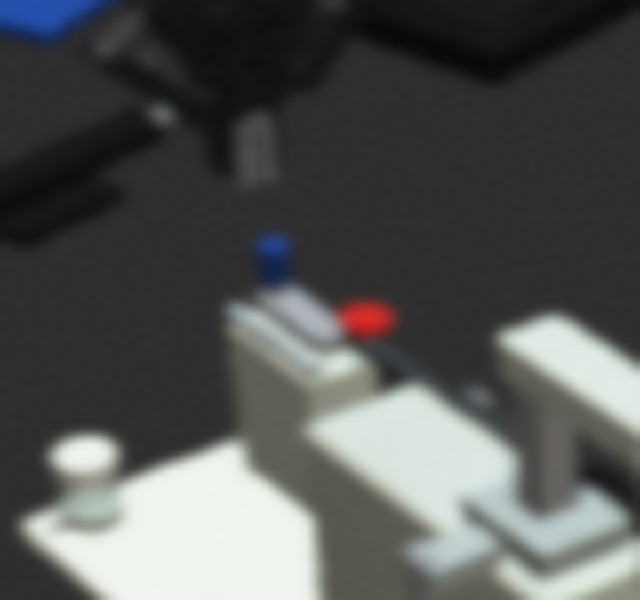

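>>> {"method": "carry_out", "body": {
  "moves": [
    {"linear": [0.002, -0.001, 0.012], "twist": 0, "claw": 1},
    {"linear": [0.002, -0.001, 0.022], "twist": 0, "claw": 1},
    {"linear": [0.002, -0.001, 0.03], "twist": 0, "claw": 1},
    {"linear": [0.002, -0.001, 0.036], "twist": 0, "claw": 1},
    {"linear": [0.002, -0.001, 0.039], "twist": 0, "claw": 1},
    {"linear": [0.002, -0.001, 0.039], "twist": 0, "claw": 1}
  ]
}}

```text
time: 19.1
ee_pos: [0.5436, 0.2471, 0.1405]
tool_rot: [-3.141, 0.0, 1.615]
wrist_force: [0.5, 0.3, 0.2]
grip_width: 0.0002
finger_force: 0.0
```

>>> {"method": "carry_out", "body": {
  "moves": [
    {"linear": [-0.003, 0, 0], "twist": 0, "claw": 1},
    {"linear": [-0.006, 0, 0], "twist": 0, "claw": 1},
    {"linear": [-0.008, 0, 0], "twist": 0, "claw": 1},
    {"linear": [-0.01, 0, 0], "twist": 0, "claw": 1},
    {"linear": [-0.012, 0, 0], "twist": 0, "claw": 1}
  ]
}}

```text
time: 19.6
ee_pos: [0.5445, 0.2361, 0.1414]
tool_rot: [3.141, -0.001, 1.616]
wrist_force: [0.7, 3.4, 0.8]
grip_width: -0.0
finger_force: 1.6
```

>>> {"method": "carry_out", "body": {
  "moves": [
    {"linear": [-0.002, 0, 0], "twist": 0, "claw": 1},
    {"linear": [-0.004, 0, 0], "twist": 0, "claw": 1},
    {"linear": [-0.006, 0, 0], "twist": 0, "claw": 1}
  ]
}}

```text
time: 19.9
ee_pos: [0.5448, 0.2295, 0.1413]
tool_rot: [3.141, -0.0, 1.616]
wrist_force: [0.7, 3.2, 1.9]
grip_width: 0.0002
finger_force: 1.6
```

>>> {"method": "carry_out", "body": {
  "moves": [
    {"linear": [-0.002, 0, 0], "twist": 0, "claw": 1},
    {"linear": [-0.004, 0, 0], "twist": 0, "claw": 1},
    {"linear": [-0.005, 0, 0], "twist": 0, "claw": 1}
  ]
}}

```text
time: 20.2
ee_pos: [0.5449, 0.224, 0.1411]
tool_rot: [3.141, 0.0, 1.615]
wrist_force: [0.0, 3.6, 2.0]
grip_width: -0.0002
finger_force: 1.5
```

>>> {"method": "carry_out", "body": {
  "moves": [
    {"linear": [-0.001, 0, 0], "twist": 0, "claw": 1},
    {"linear": [-0.002, 0, 0], "twist": 0, "claw": 1}
  ]
}}

```text
time: 20.4
ee_pos: [0.545, 0.2223, 0.1411]
tool_rot: [3.142, -0.0, 1.615]
wrist_force: [0.5, 3.4, 1.5]
grip_width: -0.0003
finger_force: 1.5
```

>>> {"method": "carry_out", "body": {
  "moves": [
    {"linear": [-0.001, 0, 0], "twist": 0, "claw": 1},
    {"linear": [-0.001, 0, 0], "twist": 0, "claw": 1}
  ]
}}

```text
time: 20.6
ee_pos: [0.5449, 0.2221, 0.1411]
tool_rot: [3.141, -0.001, 1.616]
wrist_force: [0.6, 5.4, 0.8]
grip_width: 0.0002
finger_force: 2.6
```

>>> {"method": "carry_out", "body": {
  "moves": [
    {"linear": [-0.001, 0, 0], "twist": 0, "claw": 1},
    {"linear": [-0.002, 0, 0], "twist": 0, "claw": 1},
    {"linear": [-0.002, 0, 0], "twist": 0, "claw": 1}
  ]
}}

```text
time: 20.9
ee_pos: [0.5449, 0.2218, 0.1412]
tool_rot: [3.141, -0.003, 1.617]
wrist_force: [1.2, 10.2, -0.8]
grip_width: 0.0001
finger_force: 5.0
```

>>> {"method": "carry_out", "body": {
  "moves": [
    {"linear": [0.005, 0, 0], "twist": 0, "claw": 1},
    {"linear": [0.016, 0, 0], "twist": 0, "claw": 1},
    {"linear": [0.016, 0, -0.02], "twist": 0, "claw": 1},
    {"linear": [0.016, 0, -0.06], "twist": 0, "claw": 1},
    {"linear": [0.05, 0, -0.09], "twist": 0, "claw": 1},
    {"linear": [0.09, 0, -0.1], "twist": 0, "claw": 1},
    {"linear": [0.13, 0, -0.1], "twist": 0, "claw": 1},
    {"linear": [0.15, 0, -0.1], "twist": 0, "claw": 1}
  ]
}}

```text
time: 21.7
ee_pos: [0.5367, 0.3734, 0.2404]
tool_rot: [-3.14, -0.0, 1.619]
wrist_force: [-1.1, 0.8, -0.1]
grip_width: -0.0001
finger_force: 0.0
```

```bash
python3 chk2.py 4 | head -1; python3 - <<'E'
from h import *
def blue(f,c,h=14):
    m=f[c[1]-h:c[1]+h,c[0]-h:c[0]+h].astype(float); w=m[...,0]-np.maximum(m[...,1],m[...,2]); w[w<25]=0; v,u=np.indices(w.shape); return ((u*w).sum()/w.sum()+c[0]-h).round(2),((v*w).sum()/w.sum()+c[1]-h).round(2)
f=np.load("last.npy"); t=arm.grab_frame("top")
for n in("side0","s3raw"): print(n,blue(cv2.imread(f"pics/{n}.png"),(242,190),9))
print("now",blue(f,(242,190),9)); print("top",blue(cv2.imread("pics/top0.png"),(218,220),7),blue(t,(218,220),7))
for th in("vial","driver","slide_box","injector"): print(th,[(np.round(x["rect"],1).tolist(),round(x["p"],2)) for x in arm.recognise("side",th)[:1]])
plan([.03,.3,.2])
E
```

```text
t 21.9 z 0.2401 F [-0.1 -0.9 -0.1] d 11.92 cost 121.4 sunk mm 49.7
side0 (np.float64(241.55), np.float64(189.83))
s3raw (np.float64(238.89), np.float64(187.67))
now (np.float64(241.55), np.float64(189.83))
top (np.float64(217.48), np.float64(219.34)) (np.float64(217.48), np.float64(219.35))
vial [([214.6, 221.8, 10.2, 17.5], 0.4)]
driver [([242.0, 253.8, 19.6, 19.5], 0.66)]
slide_box [([321.4, 219.6, 26.5, 29.1], 0.64)]
injector [([206.8, 177.6, 40.3, 25.9], 0.6)]
shift [-0.0322  0.0012  0.0412] twist -0.24 local now [0.029  0.3322 0.2412] t 22.15 F [-0.51  0.47 -0.38] w -0.00018090157480300087
```

```bash
python3 - <<'E'
from h import *
f=np.load("last.npy"); print("yel",yel(f,(195,212,286,296)),yel(np.load("s7.npy"),(195,212,286,296)),yel(np.load("s5.npy")))
I,e=tri(ray("top",(290.0,214.85)),ray("side",(291.05,190.35))); print("index0 local",loc(I).round(4),e)
b=proj("side",I)[0]-[291.05,190.35]; bt=proj("top",I)[0]-[290.0,214.85]; print("bias",b,bt)
# pointer rows: find pt with top px (c,r) at z=I.z-gap, project to side with bias removed
for gap in(.042,.045,.047,.05):
    out=[]
    for c,r in((292.5,216.4),(295,215.3),(298,214.6),(298,216)):
        P=onz("top",np.array([c,r])+bt,I[2]-gap); out.append((loc(P).round(3).tolist(),(proj("side",P)[0]-b).round(1).tolist()))
    print(gap,out)
m=f.mean(2); print("cap edge rows/cols");print(m[200:210,290:303].round().astype(int))
E
```

```text
yel (np.float64(291.1537861046058), np.float64(205.22014051522248), np.float64(320.25)) (np.float64(290.7811111111111), np.float64(203.3874074074074), np.float64(450.0)) (np.float64(291.2490916431167), np.float64(193.60234154218813), np.float64(412.8333333333333))
index0 local [ 0.0241 -0.0882  0.2919] 0.004710558408430575
bias [ 0.88755878 -0.10076872] [-0.38677318  0.57752978]
0.042 [([0.023, -0.099, 0.25], [292.8, 205.1]), ([0.027, -0.107, 0.25], [295.9, 206.2]), ([0.029, -0.118, 0.25], [299.1, 207.8]), ([0.024, -0.118, 0.25], [297.7, 208.4])]
0.045 [([0.023, -0.099, 0.247], [292.9, 206.0]), ([0.027, -0.108, 0.247], [296.0, 207.1]), ([0.029, -0.118, 0.247], [299.2, 208.7]), ([0.024, -0.118, 0.247], [297.8, 209.3])]
0.047 [([0.023, -0.099, 0.245], [293.0, 206.6]), ([0.027, -0.108, 0.245], [296.1, 207.6]), ([0.029, -0.118, 0.245], [299.3, 209.2]), ([0.024, -0.118, 0.245], [297.8, 209.9])]
0.05 [([0.024, -0.099, 0.242], [293.1, 207.4]), ([0.027, -0.108, 0.242], [296.2, 208.5]), ([0.03, -0.118, 0.242], [299.4, 210.1]), ([0.025, -0.118, 0.242], [297.9, 210.8])]
cap edge rows/cols
[[ 46  46  48  55  65  72  74  77  81  76  59  49  46]
 [ 46  46  48  55  65  71  74  78  81  75  59  48  46]
 [ 52  50  49  55  65  71  74  78  82  76  59  48  47]
 [ 76  64  53  56  65  72  74  79  84  77  62  53  52]
 [114  93  67  60  68  76  79  84  89  85  74  70  71]
 [134 115  89  78  86  96 104 109 114 113 108 104 104]
 [124 120 119 120 130 141 148 154 156 156 153 149 145]
 [121 137 156 167 176 183 186 188 188 188 186 184 182]
 [153 168 184 193 197 199 199 199 199 198 197 197 197]
 [187 191 197 200 201 200 200 200 199 200 200 200 200]]
```

```bash
python3 -c "
from workcell import arm
print(arm.close_job())"
```

```text
the job is handed in; nothing more can be done
None
```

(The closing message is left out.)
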